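Set out the earrings: mirror lid, tray and rail hangers

TASK

Set out the earring stand for the day: raise the case's mirror lid to about 75 degrees open, so that it stays a little short of upright, and lay the green earring tray flat inside the case. Hook every hanger onto the rail at its open end and slide it along under the keeper strip until its hook is centred under the band of its own colour, hanging freely; a hanger cannot pass another, so plan the order. Leave the tealight dish, the screw-lid container and the bead box where they are.

Things in the scene. Friction and masses are not known exactly. Their poses are not given: they have to be found in the camera images.
- rail: Fixed stand with a level steel rail, 12 mm thick, 430 mm long, along its y. Origin: under the centre of its base plank (70 x 460 x 12 mm); z up. Rail axis 165 mm above the origin, between posts (16 mm square) at y = -215 and +215 mm. The part y -223 to +75 mm is under a keeper strip (x 6 to 22 mm, z 184 to 190 mm): there a hanger can slide but not be lifted on or off.
- rail_axis (a point): Middle of the rail, on its axis; same axes as the stand (y along the rail).
- load_end (a point): Point on the rail's axis, 140 mm to +y of its middle, in the middle of the open part of the rail (no keeper strip above): where hangers are hooked on.
- mark_red: Red band, 24 mm wide along the rail, round the keeper strip: the place of the red hanger. Fixed. Origin at its centre (14 mm to +x and 22 mm above the rail's axis); axes as the stand, y along the rail. The three bands are 90 mm apart and which colour is where varies.
- mark_blue: Blue band, 24 mm wide along the rail, round the keeper strip: the place of the blue hanger. Fixed. Origin at its centre (14 mm to +x and 22 mm above the rail's axis); axes as the stand, y along the rail. The three bands are 90 mm apart and which colour is where varies.
- mark_yellow: Yellow band, 24 mm wide along the rail, round the keeper strip: the place of the yellow hanger. Fixed. Origin at its centre (14 mm to +x and 22 mm above the rail's axis); axes as the stand, y along the rail. The three bands are 90 mm apart and which colour is where varies.
- hanger_red: Red rail hanger, 185 mm tall, 160 g, may be absent; stands on the glass at the start. Origin: centre of the underside; z up. Cup 70 (x) x 60 (y) x 40 mm; flat stem rising at x -16 to -11; hook on top, 24 mm wide in y: roof-shaped crown (top z 121), lip at x 11 to 16 down to z 100, so the rail enters from +x at z 40 to 100, then goes up under the crown. Hung: its x along the stand's x.
- hanger_red_hook (a point): Point inside the red hanger's hook at (0, 0, 109) mm where the rail's axis lies when it hangs.
- hanger_red_grip (a point): Middle of the red hanger's upright grip tab above the hook, at (-18, 0, 160) mm in its frame: tab x -30 to -6 mm, 10 mm thick in y, z 120 to 185 mm. Grasp from above, fingers closing along the hanger's y. Hung, the tab stands on the robot's side of the keeper strip, clear of it.
- hanger_blue: Blue rail hanger, 185 mm tall, 160 g, may be absent; stands on the glass at the start. Origin: centre of the underside; z up. Cup 70 (x) x 60 (y) x 40 mm; flat stem rising at x -16 to -11; hook on top, 24 mm wide in y: roof-shaped crown (top z 121), lip at x 11 to 16 down to z 100, so the rail enters from +x at z 40 to 100, then goes up under the crown. Hung: its x along the stand's x.
- hanger_blue_hook (a point): Point inside the blue hanger's hook at (0, 0, 109) mm where the rail's axis lies when it hangs.
- hanger_blue_grip (a point): Middle of the blue hanger's upright grip tab above the hook, at (-18, 0, 160) mm in its frame: tab x -30 to -6 mm, 10 mm thick in y, z 120 to 185 mm. Grasp from above, fingers closing along the hanger's y. Hung, the tab stands on the robot's side of the keeper strip, clear of it.
- hanger_yellow: Yellow rail hanger, 185 mm tall, 160 g, may be absent; stands on the glass at the start. Origin: centre of the underside; z up. Cup 70 (x) x 60 (y) x 40 mm; flat stem rising at x -16 to -11; hook on top, 24 mm wide in y: roof-shaped crown (top z 121), lip at x 11 to 16 down to z 100, so the rail enters from +x at z 40 to 100, then goes up under the crown. Hung: its x along the stand's x.
- hanger_yellow_hook (a point): Point inside the yellow hanger's hook at (0, 0, 109) mm where the rail's axis lies when it hangs.
- hanger_yellow_grip (a point): Middle of the yellow hanger's upright grip tab above the hook, at (-18, 0, 160) mm in its frame: tab x -30 to -6 mm, 10 mm thick in y, z 120 to 185 mm. Grasp from above, fingers closing along the hanger's y. Hung, the tab stands on the robot's side of the keeper strip, clear of it.
- case: Fixed dark wooden jewellery case, 170 (x) x 180 (y) x 50 mm, walls and floor 5 mm, open on top under its lid. Origin: centre of its underside; z up; its front (with the lid's pull) faces -x, towards the robot.
- mirror_lid (a joint): Opening angle of the case's lid in rad: 0 shut, 1.571 upright, stop at 1.9. Lid 170 x 180 x 8 mm with a mirror inside, hinged along the case's far (+x) top edge; the hinge is stiff and the lid stays wherever it is left; about 2.5 N at the pull moves it.
- mirror_lid_pull (a point): Centre of the lid's brass pull: a small bar 14 mm thick and 26 mm long along the hinge's direction (case y), 32 mm in front of the lid's front edge, 202 mm from the hinge. It can be pinched across its length from above and turns between the fingers as the lid rises. Axes turn with the lid.
- mirror_lid_hinge (a point): Middle of the lid's hinge line, at the case's far top edge; the hinge runs along the case's y.
- tray: Green hard silicone earring tray, 75 (x) x 130 (y) x 18 mm, floor 4 mm, with a grip rib across its middle: 12 mm thick (x), 70 mm long (y), top 50 mm above the underside. Origin: centre of the underside; z up.
- tealight_dish: Bystander: empty white ceramic tealight dish, 76 mm across, 30 mm high. Origin under its centre.
- container: Bystander: round white plastic container with orange screw lid, 84 mm across, 75 mm high. Origin under its centre.
- bead_box: Bystander: wooden prayer bead box with sliding door, 75 x 130 x 54 mm. Origin under its centre.

How it is judged:
By the outcome, as a careful person would: the job done as asked, in the order asked, and still so for the second after the job is handed in, with the robot touching nothing.
Of hanger_red, hanger_blue, hanger_yellow only 2 to 3 are there at a start; the rules pass over those that are not, and their reading is None.
At some moment in a run one of hanger_red, hanger_blue, hanger_yellow, tray may be knocked a few centimetres aside while the robot is not near it.
It also fails if it takes over 210 s, if anything falls off the work surface, if the arm or the gripper's body presses on something with over 40 N, if the wrist force passes 120 N, or if a joint passes its speed limit or range.

ROBOT

A 7-joint arm with a two-finger parallel gripper is mounted at the origin on the work surface. World frame = base frame: x ahead of the robot, y to its left, z up, the work surface at z = 0. Lengths are in m, angles in degrees, forces in N, time in s.
With the tool pointing down it reaches from about 0.35 to 0.9 m from the base axis. Payload 19.9 kg.
Tool frame: the origin (TCP) lies midway between the tips of the shut fingers; the grasp point (between the pads) lies 19 mm behind it; z points along the fingers, y is the line along which they close (so a half turn about z gives the same grasp; the last joint's range is limited). The gripper opens to 94 mm and grips with 3 to 60 N. Pads are 16 mm wide; open, the fingers measure 119 mm over their backs; the gripper's body (75 mm by 177 mm) begins 78 mm behind the grasp point.
Start: joints at [74.112, 23.915, -0.59, 92.452, 0.269, 63.638, -3.037], TCP at [0.146, -0.608, 0.181] pointing down, gripper open.
Joint ranges: [-161.28, 161.28], [-22.2, 115.67], [-73.04, 71.86], [3.21, 147.25], [-68.34, 248.33], [10.77, 114.83], [-161.83, 161.83]. Speed limits (degrees/s): [108.29, 108.29, 136.94, 136.94, 172.46, 172.46, 172.46].

INTERFACE

Orientations are given as [roll, pitch, yaw] about the fixed x, y, z axes, in that order (R = Rz(yaw) Ry(pitch) Rx(roll)).
In Python, from workcell import manip gives the robot as it stands. The module is installed in compiled form; this text tells all that it offers.
- The arm moves only by the tool carry_out, never from a script. Its argument "deltas" is text: rows parted by semicolons, each of 7 numbers parted by spaces: the shift along the tool's x, y, z in units of 30 mm (1.0 is 30 mm), then the turn, a rotation vector about the tool's x, y, z in degrees, then the opening, from 0 (shut) to 1 (fully open). A call has 1 to 20 rows; each row is the pose to reach, as a shift and turn from the pose commanded when the call began, along the tool's axes at that moment; what a row does not reach only later rows make up. A row lasts 1/12 s, in which the tool goes at most 41.7 mm and 7.16 degrees, less where a joint would pass 70% of its speed; a pose out of reach is approached as far as the arm can. A call with a gripper value outside its range is refused whole. The fingers move at their own pace and stop on an object; "grip_force" is the grip in N (left out, the last holds). Time passes only in rows, so rows that repeat a pose let the fingers close. It gives the time, the measured TCP pose, the force, the opening and the grip force at its end, in the units of the state.
- manip.get_state(): the state, without advancing time (a new reading comes with each control period).
- manip.get_image(name): name is "scene" or "top"; returns (picture, depth): 384x512x3 uint8, red, green, blue; 384x512 float32, m along the optical axis (not along the pixel's ray), 0 where there is no reading.
- manip.calibration(name): a dict with "camera_matrix" (3x3 intrinsics, pixels), "distortion" ([k1, k2, p1, p2, k3] as OpenCV has them; the pictures are not rectified), "T" (4x4, takes a point from camera to world coordinates). Camera axes: x right, y down, z forward; pixel columns grow to the right and rows downward; lengths in m; the calibration is good to about 2 mm. A picture is of the moment at which its call begins. calibration takes no time and is no camera call.
- manip.finish_job(): hands the job in; it is judged then, once.
The state is a dict: "time": time; "joint_pos": joint angles; "joint_vel": joint speeds; "joint_efforts": joint torques, N m; "eef_pos": TCP position; "ee_rot": TCP orientation; "ft_force": force on the tool from outside, world axes, zero at the start; "torque": the same for the moment, N m; "width": finger opening in m; "gripper_force": force on a finger pad.
Only numpy, scipy, OpenCV 4.12 (cv2) and the standard library are available. Lean on these libraries where they do the work, as an engineer would, in place of code of your own. Each camera call takes 0.05 s, during which the arm holds its last target. There are 200 camera calls.

## Working session

There is one attempt and no reset: what is moved stays moved. The work goes in short steps, Python scripts to look and compute and a tool call to move; the robot and the scene stay as the last step left them, time stands still between calls to the robot, and variables do not carry over. Pictures are saved under pics/ and viewed, at most 14 in all, crops included, and the job is handed in when it is done.

Besides the shell and the picture viewer there is one more tool, called after "Call:" as name(argument=value, ...) on one line, values as JSON. carry_out: Moves the arm, as the interface text tells. Its arguments: {"type":"object","properties":{"deltas":{"type":"string"},"grip_force":{"type":"number"}},"required":["deltas"]}

```bash
mkdir -p pics; cat > h.py <<'E'
import numpy as np, cv2
from workcell import manip
def cloud(name):
    im,d=manip.get_image(name); c=manip.calibration(name)
    K=np.array(c["camera_matrix"],float); D=np.array(c["distortion"],float); T=np.array(c["T"])
    v,u=np.mgrid[0:384,0:512]
    p=cv2.undistortPoints(np.stack([u,v],-1).reshape(-1,1,2).astype(float),K,D).reshape(384,512,2)
    P=np.dstack([p[...,0]*d,p[...,1]*d,d])@T[:3,:3].T+T[:3,3]
    P[d==0]=np.nan
    return im,P
E
python3 - <<'E'
from h import *
s=manip.get_state(); print({k:np.round(v,3) for k,v in s.items()})
for n in("scene","top"):
    im,P=cloud(n); np.savez(n+"0.npz",im=im,P=P); cv2.imwrite(f"pics/{n}0.png",im[...,::-1]); print(n,manip.calibration(n)["T"])
E
```

```text
{'time': np.float64(0.0), 'joint_pos': array([74.11 , 23.948, -0.59 , 92.485,  0.269, 63.639, -3.037]), 'joint_vel': array([ 0.078, -0.032, -0.03 ,  0.024,  0.004, -0.045, -0.082]), 'joint_efforts': array([-0.0000e+00, -8.5127e+01,  6.3900e-01, -4.2598e+01, -4.9000e-02,
        1.9000e-02,  0.0000e+00]), 'eef_pos': array([ 0.146, -0.607,  0.18 ]), 'ee_rot': array([-1.7993e+02,  5.0000e-03,  1.3512e+01]), 'ft_force': array([0.059, 0.338, 0.79 ]), 'torque': array([-0.005, -0.003,  0.008]), 'gripper_force': np.float64(0.0), 'width': np.float64(0.094)}
scene [[ 0.44864076  0.51929272 -0.72736273  1.56730425]
 [ 0.8935798  -0.24663668  0.37508065 -0.49741412]
 [ 0.01538232 -0.81823311 -0.57468075  0.92535646]
 [ 0.          0.          0.          1.        ]]
top [[-0.00788079 -0.98563161  0.16872526  0.41755741]
 [-0.99980379  0.010833    0.01658377 -0.02155799]
 [-0.01817329 -0.16856146 -0.9855236   0.99996871]
 [ 0.          0.          0.          1.        ]]
```

View pics/scene0.png

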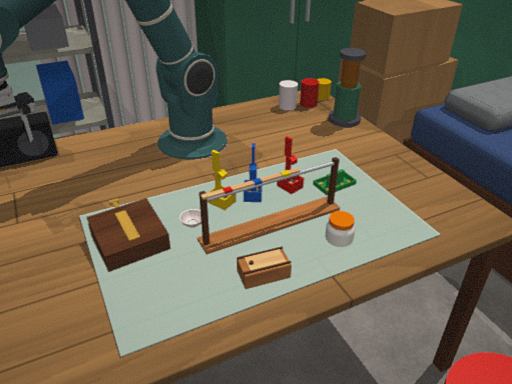

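View pics/top0.png

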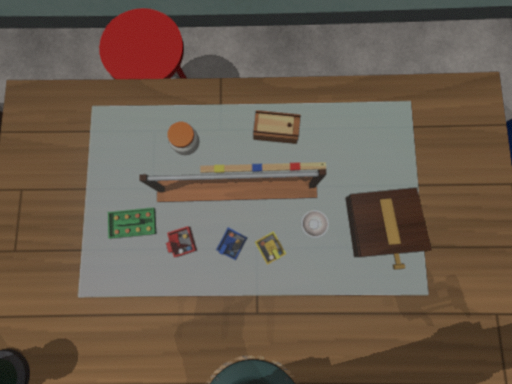

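The scene picture shows the case at (125,230) with its lid shut and the dish at (190,217). The yellow, blue and red hangers are at (220,180), (253,175) and (290,165), the tray at (335,182), the container at (340,228) and the bead box at (264,266). In the top picture the open rail end is on the left. The bands, left to right, are yellow (218,169), blue (257,168) and red (295,167), so the hanging order is red, blue, yellow. The pull is at (398,262).

```bash
cat > seg.py <<'E'
from h import *
def hsvmask(im,c):
    h,s,v=[a.astype(int) for a in cv2.split(cv2.cvtColor(im,cv2.COLOR_RGB2HSV))]
    r={"red":((h<6)|(h>174))&(s>170),"blue":(h>105)&(h<130)&(s>150),"yellow":(h>22)&(h<33)&(s>170),"green":(h>55)&(h<80)&(s>170)}[c]
    return r&(v>50)
def pts(im,P,c,lo,hi):
    m=hsvmask(im,c)&np.all((P>lo)&(P<hi),-1)
    return P[m],np.argwhere(m)
E
python3 - <<'E'
from seg import *
np.set_printoptions(precision=4,suppress=True)
for n in("scene","top"):
    z=np.load(n+"0.npz");im,P=z["im"],z["P"]
    print("==",n)
    for c in("red","blue","yellow","green"):
        q,ix=pts(im,P,c,[.2,-.6,0.005],[.75,.6,.3])
        for nm,sel in(("bandish",(q[:,0]>.47)),("low",(q[:,0]<=.47)&(q[:,2]<.06)),("mid",(q[:,0]<=.47)&(q[:,2]>.06)&(q[:,2]<.119)),("tab",(q[:,0]<=.47)&(q[:,2]>.13))):
            a=q[sel]
            if len(a)<4: continue
            r=cv2.minAreaRect(a[:,:2].astype(np.float32)*1000)
            print(c,nm,len(a),np.median(a,0),a.min(0),a.max(0),"rect",np.round(r[0]),np.round(r[1]),round(r[2],1))
    
z=np.load("top0.npz");P=z["P"];im=z["im"]
for (v,u) in [(180,148),(175,318),(169,218),(168,257),(167,295),(177,235),(180,170),(190,235),(262,398),(258,398),(267,399),(195,353),(190,418),(255,360),(248,428),(222,388),(169,203),(165,325),(225,315)]: print((u,v),P[v,u],im[v,u])
E
python3 - <<'E'
import cv2
a=cv2.imread("pics/top0.png");b=cv2.imread("pics/scene0.png")
cv2.imwrite("pics/c1.png",cv2.resize(a[100:300,80:440],None,fx=2.2,fy=2.2,interpolation=cv2.INTER_CUBIC))
E
```

```text
== scene
red bandish 180 [0.4846 0.1757 0.036 ] [ 0.4702 -0.1209  0.0072] [0.6281 0.2211 0.2007] rect [542.  46.] [ 31. 374.] 24.5
red low 109 [0.4497 0.1636 0.026 ] [0.4211 0.1508 0.0058] [0.4692 0.2244 0.0483] rect [447. 188.] [45. 70.] 7.5
red mid 57 [0.4397 0.1841 0.0965] [0.431  0.1741 0.0709] [0.4656 0.2017 0.1184] rect [449. 188.] [34. 26.] 8.0
red tab 104 [0.4342 0.1817 0.1626] [0.4198 0.1746 0.1303] [0.4482 0.1913 0.1919] rect [434. 181.] [21. 21.] 51.5
blue bandish 128 [0.4809 0.0394 0.0365] [ 0.4701 -0.0305  0.006 ] [0.6289 0.0596 0.1997] rect [547.   7.] [ 36. 173.] 63.5
blue low 80 [0.4626 0.0233 0.0249] [0.4119 0.0116 0.01  ] [0.47   0.086  0.0596] rect [447.  48.] [51. 71.] 61.2
blue mid 58 [0.4331 0.0526 0.0841] [0.425  0.0367 0.0643] [0.4626 0.0648 0.1187] rect [443.  50.] [16. 35.] 63.3
blue tab 40 [0.4355 0.0533 0.1651] [0.4249 0.0486 0.131 ] [0.4495 0.0604 0.1934] rect [437.  53.] [ 3. 27.] 64.3
yellow bandish 69 [0.6085 0.0589 0.1928] [ 0.4701 -0.0675  0.0126] [0.6251 0.08   0.2006] rect [545.   8.] [210.  25.] 40.7
yellow low 190 [ 0.4568 -0.065   0.028 ] [ 0.39
[... 942 characters left out ...]
50  48]
(235, 177) [0.5983 0.0334 0.1752] [118 118 118]
(170, 180) [0.6262 0.2321 0.0172] [121  98  84]
(235, 190) [0.5943 0.0438 0.0191] [139  95  69]
(398, 262) [ 0.3915 -0.3766  0.0847] [125 100  58]
(398, 258) [ 0.4014 -0.3782  0.0828] [126 103  63]
(399, 267) [ 0.3793 -0.3759  0.0902] [122  98  59]
(353, 195) [ 0.5684 -0.2782  0.0671] [66 49 38]
(418, 190) [ 0.59   -0.4773  0.0106] [113 105  94]
(360, 255) [ 0.4088 -0.299   0.0254] [53 39 35]
(428, 248) [ 0.4264 -0.4558  0.0826] [61 39 29]
(388, 222) [ 0.4942 -0.363   0.075 ] [142 116  68]
(203, 169) [0.6137 0.1079 0.1976] [152 126  94]
(325, 165) [ 0.6194 -0.1806  0.1988] [150 146 116]
(315, 225) [ 0.4927 -0.1823  0.0109] [158 159 164]
```

View pics/c1.png

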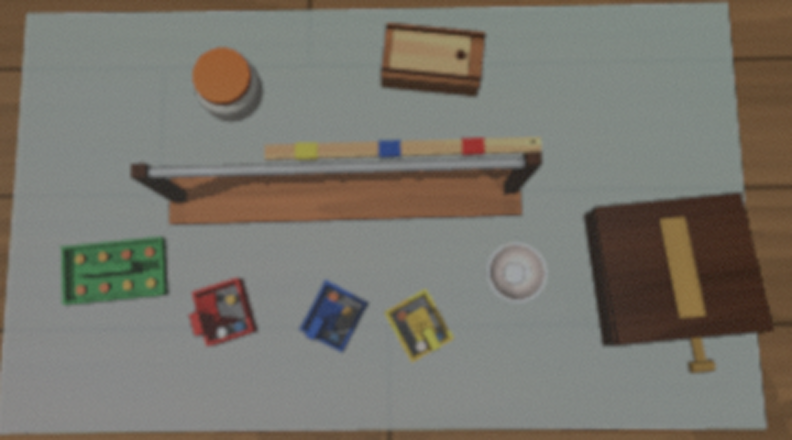

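The crop shows the tray at (115,270), the hangers at (222,312), (333,316) and (420,325), and the case at (685,270) with its T-shaped pull at (702,365). The cups are turned by different amounts. Next I'll fit the poses.

```bash
sed -i 's/s>170/s>120/g; s/s>150/s>110/' seg.py
cat > fit.py <<'E'
from seg import *
def views(tag=None):
    out=[]
    for n in("scene","top"):
        out.append(cloud(n))
    return out
BOX={"red":[.3,.52],"blue":[.3,.52],"yellow":[.3,.52],"green":[.3,.7]}
def hanger(vs,c,box=([.3,-.25,.012],[.53,.45,.3])):
    """cup rect + tab axis -> yaw candidates"""
    Q=np.vstack([pts(im,P,c,*box)[0] for im,P in vs])
    cup=Q[(Q[:,2]<.052)];tab=Q[Q[:,2]>.132]
    r=cv2.minAreaRect((cup[:,:2]*1000).astype(np.float32))
    rt=cv2.minAreaRect((tab[:,:2]*1000).astype(np.float32)) if len(tab)>4 else None
    return len(cup),np.round(r[0]),np.round(r[1]),round(r[2],1),len(tab),rt and (np.round(rt[0],1),np.round(rt[1],1),round(rt[2],1))
E
python3 - <<'E'
from fit import *
np.set_printoptions(precision=4,suppress=True)
vs=[(lambda z:(z["im"],z["P"]))(np.load(n+"0.npz")) for n in("scene","top")]
for c in("red","blue","yellow"):
    lim={"red":(.12,.26),"blue":(-.02,.11),"yellow":(-.12,0)}[c]
    for v in (vs,vs[:1],vs[1:]): 
        try: print(c,hanger(v,c,([.3,lim[0],.012],[.53,lim[1],.3])))
        except Exception as e: print(c,e)
# case lid
for nm,(im,P) in zip(("scene","top"),vs):
    m=(P[...,2]>.058)&(P[...,2]<.11)&(P[...,1]<-.24)&(P[...,1]>-.55)&(P[...,0]>.3)&(P[...,0]<.65)
    q=P[m]; r=cv2.minAreaRect((q[q[:,0]>.412][:,:2]*1000).astype(np.float32)); print(nm,len(q),r,np.median(q[:,2]))
    p=q[q[:,0]<.40]; 
    if len(p): print("pull",len(p),np.median(p,0),p.min(0),p.max(0)); print(p[p[:,0]<.39])
    m=(P[...,1]>.22)&hsvmask(im,"green")&(P[...,0]>.3)
    q=P[m]; r=cv2.minAreaRect((q[:,:2]*1000).astype(np.float32)); print("tray",len(q),r); a=q[q[:,2]>.04];print("rib",len(a),cv2.minAreaRect((a[:,:2]*1000).astype(np.float32)),a.max(0))
    m=(P[...,2]>.19)&(P[...,2]<.215)&(abs(P[...,0]-.615)<.03)&(abs(P[...,1])<.3); q=P[m];print("keeper",len(q),cv2.minAreaRect((q[:,:2]*1000).astype(np.float32)),np.median(q,0))
    for c in("red","blue","yellow"):
        m2=m&hsvmask(im,c); print(c,m2.sum(),P[m2].mean(0) if m2.any() else None)
    print("glass z",np.nanmedian(P[(abs(P[...,0]-.36)<.02)&(abs(P[...,1])<.2)][:,2]))
E
```

```text
red (328, array([449., 189.]), array([78., 65.]), 15.8, 143, (array([433.8, 183. ]), array([28.7, 15.7]), 5.4))
red (262, array([449., 189.]), array([78., 65.]), 15.8, 101, (array([434.4, 180.7]), array([21. , 21.3]), 51.5))
red (66, array([449., 189.]), array([67., 57.]), 16.6, 42, (array([433.3, 184.3]), array([23.8,  6.9]), 16.1))
blue (207, array([446.,  51.]), array([56., 75.]), 62.1, 91, (array([429.2,  59. ]), array([10.7, 33.1]), 56.9))
blue (184, array([446.,  50.]), array([55., 74.]), 64.1, 43, (array([428.7,  58.5]), array([ 6.3, 33. ]), 63.0))
blue (23, array([443.,  52.]), array([56., 63.]), 61.1, 48, (array([427.8,  59.8]), array([10.7, 23. ]), 56.9))
yellow (211, array([432., -54.]), array([74., 63.]), 27.4, 160, (array([415.6, -62.8]), array([25.7, 14.3]), 31.1))
yellow (200, array([432., -54.]), array([74., 63.]), 27.4, 121, (array([415.6, -62.8]), array([25.7, 14.3]), 31.1))
yellow (11, array([431., -52.]), array([64., 52.]), 28.7, 39, (array([416.4, -61.2]), array([21.5,  8.9]), 28.8))
scene 2981 ((496.3619079589844, -368.7505187988281), (176.31134033203125, 183.19
[... 3739 characters left out ...]
0.0884]
 [ 0.3767 -0.3694  0.0873]
 [ 0.3767 -0.3715  0.0883]
 [ 0.3767 -0.3742  0.0879]
 [ 0.3765 -0.378   0.0844]
 [ 0.3766 -0.3801  0.0854]
 [ 0.3766 -0.3826  0.0854]
 [ 0.3766 -0.3847  0.0864]
 [ 0.3766 -0.3875  0.0855]
 [ 0.3765 -0.391   0.0831]
 [ 0.3739 -0.3643  0.0805]
 [ 0.374  -0.3657  0.0834]
 [ 0.3741 -0.3678  0.0845]
 [ 0.3742 -0.3693  0.087 ]
 [ 0.374  -0.3732  0.0834]
 [ 0.3741 -0.3749  0.0855]
 [ 0.3741 -0.3778  0.0844]]
tray 0 ((0.0, 0.0), (0.0, 0.0), 0.0)Traceback (most recent call last):
  File "<stdin>", line 16, in <module>
    return umr_maximum(a, axis, None, out, keepdims, initial, where)
ValueError: zero-size array to reduction operation maximum which has no identity
```

```bash
cat > plan.py <<'E'
from h import *
from scipy.spatial.transform import Rotation as R
def plan(wps):
    """wps: (x,y,z of GRASP POINT[m], yaw, opening 0..1, nrows[, pitch tilt])"""
    s=manip.get_state(); p0=np.array(s["eef_pos"]); R0=R.from_euler("xyz",s["ee_rot"],degrees=True)
    prev=(np.zeros(3),np.zeros(3)); rows=[]
    for w in wps:
        R1=R.from_euler("xyz",[180,w[6] if len(w)>6 else 0,w[3]],degrees=True)
        tcp=np.array(w[:3])+R1.apply([0,0,.019])
        t=(R0.inv().apply(tcp-p0)/.03,(R0.inv()*R1).as_rotvec(degrees=True))
        for k in range(1,w[5]+1):
            f=k/w[5]; a=prev[0]+f*(t[0]-prev[0]); b=prev[1]+f*(t[1]-prev[1])
            rows.append(" ".join(f"{v:.2f}".rstrip("0").rstrip(".") for v in a)+" "+" ".join(f"{v:.1f}".rstrip("0").rstrip(".") for v in b)+f" {w[4]:g}")
        prev=t
    print(len(rows),"rows;",np.round(s["eef_pos"],4),np.round(s["ee_rot"],1),np.round(s["width"],4),np.round(s["ft_force"],1),s["time"]); print("; ".join(rows))
E
python3 - <<'E'
from plan import *
vs=[(lambda z:(z["im"],z["P"]))(np.load(n+"0.npz")) for n in("scene","top")]
for im,P in vs:
    m=(P[...,2]>.055)&(P[...,2]<.11)&(P[...,1]<-.3)&(P[...,1]>-.43)&(P[...,0]>.43)&(P[...,0]<.56); q=P[m]
    c,_,_,_=np.linalg.lstsq(np.c_[q-[.5817,-.3606,0],np.ones(len(q))][:,[0,1,3]],q[:,2],rcond=None); print("lid",c,np.degrees(np.arctan(c[0])))
    m=(P[...,2]>.165)&(P[...,2]<.182)&(abs(P[...,0]-.6)<.03)&(P[...,1]<.23)&(P[...,1]>.09); q=P[m]
    print("rail",len(q),np.polyfit(q[:,1],q[:,0],1),q.mean(0),np.percentile(q[:,0]+.02*q[:,1],[5,50,95]))
plan([(.3805,-.378,.2,5,.6,12),(.3805,-.378,.083,5,.6,6),(.3805,-.378,.083,5,.6,2)])
E
```

```text
lid [-0.09649261 -0.00997709  0.06463582] -5.511556006323511
rail 147 [-0.0281434   0.60747823] [0.60282054 0.1654983  0.17323444] [0.60052567 0.60635346 0.61000422]
lid [-0.09203676 -0.00828119  0.06625665] -5.2585034378487885
rail 280 [-0.01678815  0.60281322] [0.60012529 0.16010871 0.17679344] [0.59858459 0.6032318  0.60907287]
20 rows; [ 0.1459 -0.6074  0.1803] [-179.9    0.    13.5] 0.0945 [ 0.3 -0.3 -0.4] 0.1
0.78 -0.47 -0 -0 0 0.7 0.6; 1.56 -0.93 -0 -0 0 1.4 0.6; 2.35 -1.4 -0 -0 0 2.1 0.6; 3.13 -1.87 -0.01 -0 0 2.8 0.6; 3.91 -2.34 -0.01 -0 0 3.5 0.6; 4.69 -2.8 -0.01 -0 0 4.3 0.6; 5.48 -3.27 -0.01 -0 0 5 0.6; 6.26 -3.74 -0.01 -0 0 5.7 0.6; 7.04 -4.21 -0.01 -0 0 6.4 0.6; 7.82 -4.67 -0.01 -0.1 0 7.1 0.6; 8.61 -5.14 -0.02 -0.1 0 7.8 0.6; 9.39 -5.61 -0.02 -0.1 0 8.5 0.6; 9.39 -5.61 0.63 -0.1 0 8.5 0.6; 9.39 -5.61 1.28 -0.1 0 8.5 0.6; 9.39 -5.61 1.93 -0.1 0 8.5 0.6; 9.39 -5.6 2.58 -0.1 0 8.5 0.6; 9.39 -5.6 3.23 -0.1 0 8.5 0.6; 9.39 -5.6 3.88 -0.1 0 8.5 0.6; 9.39 -5.6 3.88 -0.1 0 8.5 0.6; 9.39 -5.6 3.88 -0.1 0 8.5 0.6
```

Call:
carry_out(deltas="0.8 -0.5 0 0 0 0.7 0.6; 1.6 -0.9 0 0 0 1.4 0.6; 2.4 -1.4 0 0 0 2.1 0.6; 3.1 -1.9 0 0 0 2.8 0.6; 3.9 -2.3 0 0 0 3.5 0.6; 4.7 -2.8 0 0 0 4.3 0.6; 5.5 -3.3 0 0 0 5 0.6; 6.3 -3.7 0 0 0 5.7 0.6; 7 -4.2 0 0 0 6.4 0.6; 7.8 -4.7 0 0 0 7.1 0.6; 8.6 -5.1 0 0 0 7.8 0.6; 9.39 -5.6 0 0 0 8.5 0.6; 9.39 -5.6 0.6 0 0 8.5 0.6; 9.39 -5.6 1.3 0 0 8.5 0.6; 9.39 -5.6 1.9 0 0 8.5 0.6; 9.39 -5.6 2.6 0 0 8.5 0.6; 9.39 -5.6 3.2 0 0 8.5 0.6; 9.39 -5.6 3.8 0 0 8.5 0.6; 9.39 -5.6 3.95 0 0 8.5 0.6; 9.39 -5.6 3.95 0 0 8.5 0.6", grip_force=15)

```text
time: 1.77
eef_pos: [0.38, -0.3779, 0.0613]
ee_rot: [-179.9, 0.1, 5.0]
ft_force: [-0.2, -0.5, 0.6]
width: 0.0567
gripper_force: 0.0
```

Call:
carry_out(deltas="0 0 0 0 0 0 0; 0 0 0 0 0 0 0; 0 0 0 0 0 0 0; 0 0 0 0 0 0 0; 0 0 0 0 0 0 0; 0 0 0 0 0 0 0; 0 0 0 0 0 0 0; 0 0 0 0 0 0 0", grip_force=15)

```text
time: 2.43
eef_pos: [0.3807, -0.3786, 0.0625]
ee_rot: [180.0, -0.0, 5.0]
ft_force: [-0.4, 0.2, 1.3]
width: 0.0064
gripper_force: 0.4
```

```bash
python3 - <<'E'
from h import *
print(manip.get_state()["width"],manip.get_state()["gripper_force"])
im,P=cloud("scene"); a=cv2.resize(im[180:280,70:200],None,fx=4,fy=4,interpolation=cv2.INTER_CUBIC)
im,P=cloud("top"); b=cv2.resize(im[200:300,340:440],None,fx=4,fy=4,interpolation=cv2.INTER_CUBIC)
cv2.imwrite("pics/p1.png",np.hstack([a[:, :400],b[:, :400]])[...,::-1])
E
```

```text
0.006389717278530878 0.3661826276220381
```

View pics/p1.png

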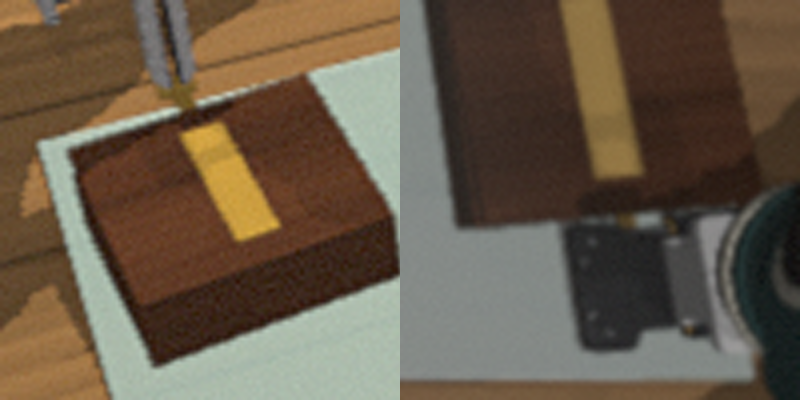

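The picture shows the fingertips at the pull (180,95), with the lid looking lower than before. I'll re-measure the lid plane and the width.

Call:
carry_out(deltas="0 0 0 0 0 0 0; 0 0 0 0 0 0 0; 0 0 0 0 0 0 0")

```text
time: 2.78
eef_pos: [0.3806, -0.3785, 0.0623]
ee_rot: [-180.0, 0.0, 5.0]
ft_force: [-0.2, 0.0, -0.0]
width: 0.0005
gripper_force: 0.4
```

```bash
python3 - <<'E'
from h import *
s=manip.get_state();print(s["width"],s["gripper_force"],s["eef_pos"],s["ft_force"])
for n in("scene","top"):
    im,P=cloud(n)
    m=(P[...,2]>.055)&(P[...,2]<.11)&(P[...,1]<-.3)&(P[...,1]>-.43)&(P[...,0]>.43)&(P[...,0]<.56); q=P[m]
    c=np.linalg.lstsq(np.c_[q[:,0]-.5817,q[:,1]+.3606,np.ones(len(q))],q[:,2],rcond=None)[0]; print("lid",c)
    m=(P[...,2]>.045)&(P[...,2]<.12)&(P[...,0]<.41)&(P[...,0]>.36)&(abs(P[...,1]+.378)<.03)
    for p,c in list(zip(P[m],im[m]))[::6]: print(np.round(p,3),c)
E
```

```text
0.00046214685940218004 0.36245030583813787 [ 0.38064281 -0.3785387   0.06231682] [-0.23252648  0.00775577 -0.04924125]
lid [-0.09437929 -0.0085599   0.06450796]
[ 0.386 -0.37   0.118] [116 113 117]
[ 0.391 -0.369  0.117] [129 118 108]
[ 0.393 -0.38   0.118] [69 70 66]
[ 0.381 -0.394  0.111] [102  89  83]
[ 0.393 -0.378  0.114] [77 73 74]
[ 0.388 -0.392  0.112] [111 112 112]
[ 0.393 -0.376  0.11 ] [106 105 102]
[ 0.391 -0.39   0.11 ] [110 111 110]
[ 0.389 -0.374  0.103] [122 120 122]
[ 0.39  -0.385  0.104] [119 115 114]
[ 0.393 -0.369  0.101] [115 106 105]
[ 0.393 -0.381  0.1  ] [71 72 72]
[ 0.39  -0.392  0.098] [118 108 102]
[ 0.391 -0.375  0.094] [116 115 117]
[ 0.394 -0.385  0.095] [116 115 117]
[ 0.385 -0.367  0.083] [138 105  46]
[ 0.389 -0.382  0.087] [104  96  84]
[ 0.385 -0.365  0.079] [150 112  68]
[ 0.386 -0.379  0.08 ] [109  87  44]
[ 0.392 -0.392  0.085] [119  92  41]
[ 0.396 -0.376  0.083] [109  84  38]
[ 0.397 -0.379  0.081] [106  86  32]
[ 0.403 -0.377  0.08 ] [108  86  35]
[ 0.407 -0.37   0.077] [123 119 100]
lid [-0.08673494 -0.00737096  0.06638204]
[ 0.409 -0.35   0.056] [58 52 50]
[ 0.409 -0.38   0.081] [97 87 66]
[ 0.406 -0.378  0.084] [84 75 59]
```

```bash
python3 - <<'E'
from h import *
im,P=cloud("scene"); cv2.imwrite("pics/p2.png",cv2.resize(im[150:225,75:150],None,fx=8,fy=8,interpolation=cv2.INTER_CUBIC)[...,::-1])
# project expected points
c=manip.calibration("scene");T=np.linalg.inv(np.array(c["T"]))
for p in [(.3806,-.3785,.0623),(.3806,-.3785,.0813),(.3815,-.378,.081)]:
    q=T[:3,:3]@np.array(p)+T[:3,3]; print(cv2.projectPoints(q.reshape(1,3),np.zeros(3),np.zeros(3),np.array(c["camera_matrix"],float),np.array(c["distortion"],float))[0].ravel())
E
```

```text
[114.93695742 205.78773876]
[113.8885175 200.7340804]
[114.14132511 200.93491583]
```

View pics/p2.png

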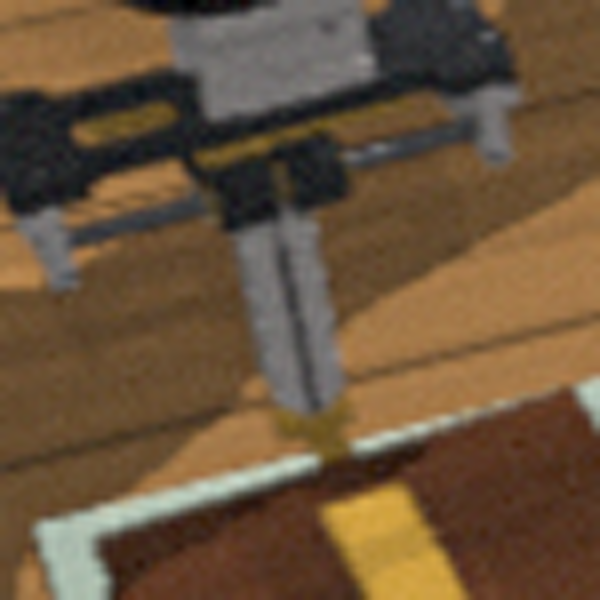

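The picture shows the fingers fully shut in front of the brass bar at (312,420) in the crop, so the grasp missed. I'll lift clear and compare the fingertip position with the cameras.

Call:
carry_out(deltas="0 0 -0.5 0 0 0 0; 0 0 -1 0 0 0 0; 0 0 -1.5 0 0 0 0; 0 0 -2 0 0 0 0; 0 0 -2 0 0 0 0; 0 0 -2 0 0 0 0")

```text
time: 3.43
eef_pos: [0.3808, -0.3787, 0.1226]
ee_rot: [180.0, -0.0, 5.0]
ft_force: [-0.1, 0.6, -0.1]
width: 0.0005
gripper_force: 0.0
```

```bash
python3 - <<'E'
from h import *
s=manip.get_state();print(s["width"],s["gripper_force"],s["eef_pos"],s["ft_force"])
im,P=cloud("scene")
m=(P[...,0]<.43)&(P[...,0]>.35)&(abs(P[...,1]+.378)<.035)&(P[...,2]>.06)
for v in range(180,206):
    r=np.argwhere(m[v]).ravel()
    if len(r): print(v,r.min(),r.max(),"|",*[f"{P[v,u].round(3)}" for u in r[::3]], im[v,r[len(r)//2]])
cv2.imwrite("pics/p3.png",cv2.resize(im[150:225,75:150],None,fx=8,fy=8,interpolation=cv2.INTER_CUBIC)[...,::-1])
E
```

```text
0.00047015959641039996 0.0 [ 0.38083472 -0.37871679  0.12264023] [-0.09684376  0.56224273 -0.12562393]
180 104 114 | [ 0.38  -0.393  0.16 ] [ 0.388 -0.386  0.163] [ 0.393 -0.379  0.164] [ 0.387 -0.37   0.157] [89 89 87]
181 104 114 | [ 0.384 -0.394  0.16 ] [ 0.392 -0.387  0.163] [ 0.394 -0.379  0.161] [ 0.389 -0.371  0.156] [91 89 87]
182 105 113 | [ 0.39  -0.393  0.16 ] [ 0.391 -0.385  0.158] [ 0.391 -0.377  0.155] [100  95  96]
183 106 112 | [ 0.392 -0.391  0.157] [ 0.389 -0.383  0.152] [ 0.389 -0.374  0.15 ] [95 96 97]
184 108 112 | [ 0.392 -0.386  0.152] [ 0.391 -0.378  0.149] [72 73 70]
198 117 118 | [ 0.378 -0.368  0.086] [164 120  63]
199 113 118 | [ 0.375 -0.379  0.085] [ 0.382 -0.372  0.086] [211 165  67]
200 109 118 | [ 0.381 -0.392  0.089] [ 0.381 -0.383  0.086] [ 0.387 -0.376  0.088] [ 0.385 -0.367  0.083] [137 108  45]
201 108 119 | [ 0.371 -0.394  0.079] [ 0.384 -0.387  0.085] [ 0.382 -0.378  0.081] [ 0.39  -0.371  0.084] [130 102  48]
202 109 118 | [ 0.385 -0.393  0.084] [ 0.391 -0.385  0.086] [ 0.391 -0.377  0.084] [ 0.386 -0.368  0.077] [127  99  40]
203 109 117 | [ 0.386 -0.394  0.081] [ 0.386 -0.386  0.079] [ 0.394 -0.378  0.082] [119  92  39]
204 109 128 | [ 0.381 -0.394  0.074] [ 0.398 -0.382  0.082] [ 0.403 -0.374  0.083] [ 0.41  -0.344  0.078] [209 162  65]
205 114 129 | [ 0.4   -0.383  0.08 ] [ 0.404 -0.375  0.08 ] [ 0.42  -0.354  0.085] [ 0.417 -0.345  0.079] [128 119 108]
```

View pics/p3.png

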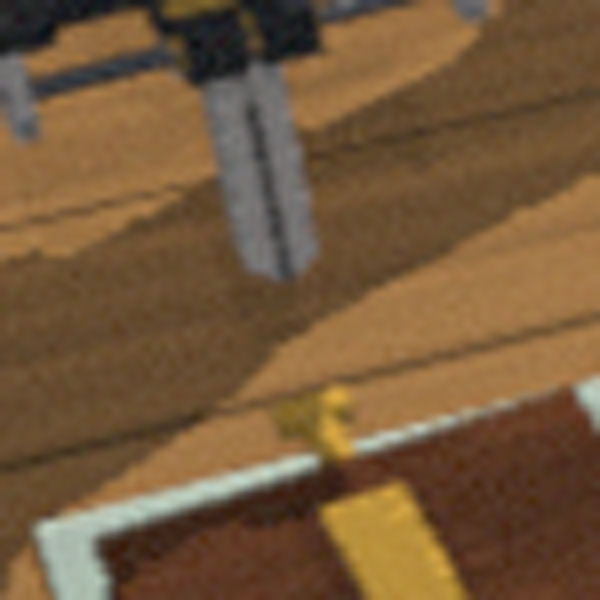

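The tip appears at row 184.5, z≈0.149, while the state says 0.123, so tip and reported TCP disagree by about 2 cm. I'll check the table height from the cameras first.

```bash
python3 - <<'E'
from h import *
for n in("scene","top"):
    z=np.load(n+"0.npz");P=z["P"]
    for nm,a in(("wood",(.25,.3,-.3,.3)),("woodfar",(.80,.83,-.3,.3)),("glass near case",(.36,.42,-.28,-.22)),("glass",(.68,.72,-.3,0))):
        m=(P[...,0]>a[0])&(P[...,0]<a[1])&(P[...,1]>a[2])&(P[...,1]<a[3]); print(n,nm,m.sum(),np.median(P[m][:,2]) if m.any() else None)
im,P=cloud("top")
m=(P[...,0]<.43)&(P[...,0]>.33)&(P[...,1]<-.34)&(P[...,1]>-.48)&(P[...,2]>.1)&(P[...,2]<.26)
q=P[m];print(len(q)); 
for lo in np.arange(.10,.26,.01):
    a=q[(q[:,2]>=lo)&(q[:,2]<lo+.01)]
    if len(a): print(round(lo,2),len(a),a.min(0).round(3),a.max(0).round(3))
E
```

```text
scene wood 979 -1.4046281747281952e-05
scene woodfar 2474 0.0072012450560410834
scene glass near case 160 0.005851122139144738
scene glass 821 0.006123257283481398
top wood 4128 0.0005583957714015986
top woodfar 1638 0.007557282695605183
top glass near case 483 0.00666429031550253
top glass 1328 0.007242882689373675
17
0.24 1 [ 0.412 -0.354  0.247] [ 0.412 -0.354  0.247]
0.25 16 [ 0.348 -0.383  0.251] [ 0.416 -0.352  0.26 ]
```

Call:
carry_out(deltas="0 -1 0 0 0 0 0; 0 -2 0 0 0 0 0; 0 -3 0 0 0 0 0; 0 -3.7 0 0 0 0 0; 0 -3.7 1 0 0 0 0; 0 -3.7 2 0 0 0 0; 0 -3.7 2.6 0 0 0 0; 0 -3.7 2.6 0 0 0 0; 0 -3.7 2.6 0 0 0 0")

```text
time: 4.28
eef_pos: [0.3703, -0.2674, 0.0437]
ee_rot: [-179.9, 0.1, 5.0]
ft_force: [0.7, 0.1, 0.4]
width: 0.0004
gripper_force: 0.0
```

```bash
python3 - <<'E'
from h import *
s=manip.get_state();print(s["eef_pos"],s["ft_force"])
for n in("scene","top"):
    im,P=cloud(n);e=s["eef_pos"]
    m=(abs(P[...,0]-e[0])<.03)&(abs(P[...,1]-e[1])<.03)&(P[...,2]>.012)&(P[...,2]<.15)
    q=P[m]; print(n,len(q)); 
    for lo in np.arange(.01,.15,.01):
        a=q[(q[:,2]>=lo)&(q[:,2]<lo+.01)]
        if len(a): print(round(lo,2),len(a),a.min(0).round(3),a.max(0).round(3))
E
```

```text
[ 0.37031412 -0.26739167  0.04368017] [0.74067686 0.08670584 0.42305683]
scene 204
0.06 2 [ 0.378 -0.271  0.069] [ 0.382 -0.264  0.07 ]
0.07 16 [ 0.378 -0.279  0.07 ] [ 0.382 -0.258  0.08 ]
0.08 28 [ 0.367 -0.281  0.081] [ 0.387 -0.256  0.09 ]
0.09 25 [ 0.366 -0.281  0.09 ] [ 0.385 -0.256  0.1  ]
0.1 27 [ 0.363 -0.281  0.1  ] [ 0.384 -0.256  0.11 ]
0.11 26 [ 0.372 -0.281  0.111] [ 0.386 -0.255  0.12 ]
0.12 25 [ 0.364 -0.281  0.12 ] [ 0.386 -0.256  0.13 ]
0.13 30 [ 0.367 -0.281  0.13 ] [ 0.386 -0.255  0.14 ]
0.14 25 [ 0.364 -0.281  0.14 ] [ 0.386 -0.255  0.149]
top 0
```

Call:
carry_out(deltas="0 0 0.5 0 0 0 0; 0 0 1 0 0 0 0; 0 0 1.2 0 0 0 0; 0 0 1.3 0 0 0 0; 0 0 1.4 0 0 0 0; 0 0 1.4 0 0 0 0")

```text
time: 4.88
eef_pos: [0.3712, -0.2681, 0.0027]
ee_rot: [180.0, -0.0, 5.0]
ft_force: [-0.9, -0.4, 0.6]
width: 0.0003
gripper_force: 0.0
```

Call:
carry_out(deltas="0 0 0.1 0 0 0 0; 0 0 0.2 0 0 0 0; 0 0 0.3 0 0 0 0; 0 0 0.3 0 0 0 0")

```text
time: 5.22
eef_pos: [0.3708, -0.2678, -0.0071]
ee_rot: [-180.0, 0.0, 5.0]
ft_force: [0.1, 0.2, 0.2]
width: 0.0002
gripper_force: 0.0
```

Call:
carry_out(deltas="0 0 0.1 0 0 0 0; 0 0 0.2 0 0 0 0; 0 0 0.2 0 0 0 0; 0 0 0.2 0 0 0 0")

```text
time: 5.55
eef_pos: [0.3709, -0.2679, -0.0128]
ee_rot: [-180.0, 0.0, 5.0]
ft_force: [0.4, 0.0, 0.7]
width: 0.0006
gripper_force: 0.0
```

Call:
carry_out(deltas="0 0 0.05 0 0 0 0; 0 0 0.1 0 0 0 0; 0 0 0.1 0 0 0 0; 0 0 0.1 0 0 0 0")

```text
time: 5.88
eef_pos: [0.3709, -0.2679, -0.0157]
ee_rot: [-180.0, 0.0, 5.0]
ft_force: [0.5, 0.4, -0.7]
width: 0.0008
gripper_force: 0.0
```

Call:
carry_out(deltas="0 0 0.05 0 0 0 0; 0 0 0.1 0 0 0 0; 0 0 0.1 0 0 0 0; 0 0 0.1 0 0 0 0")

```text
time: 6.22
eef_pos: [0.3711, -0.268, -0.0184]
ee_rot: [180.0, -0.0, 5.0]
ft_force: [-2.6, 2.0, 12.0]
width: 0.0003
gripper_force: 6.0
```

Contact is at reported z −0.018, with the glass at 0.006. The real tip therefore sits 24 mm short of the reported TCP, and I'll plan with that corrected.

```bash
sed -i 's/\[0,0,.019\]/[0,0,.043]/' plan.py; python3 - <<'E'
from plan import *
plan([(.371,-.268,.13,5,.6,4),(.3815,-.378,.13,5,.6,5),(.3815,-.378,.081,5,.6,5),(.3815,-.378,.081,5,.6,1)])
E
```

```text
15 rows; [ 0.3711 -0.268  -0.0184] [180.  -0.   5.] 0.0003 [-2.6  2.  12. ] 6.2167
-0 -0 -0.88 0 -0 0 0.6; -0 -0 -1.76 0 -0 0 0.6; -0 -0 -2.63 0 -0 0 0.6; -0 -0 -3.51 0 -0 0 0.6; 0 0.74 -3.51 0 -0 0 0.6; 0.01 1.47 -3.51 0 -0 0 0.6; 0.02 2.21 -3.51 0 -0 0 0.6; 0.02 2.95 -3.51 0 -0 0 0.6; 0.03 3.68 -3.51 0 -0 0 0.6; 0.03 3.68 -3.18 0 -0 0 0.6; 0.03 3.68 -2.86 0 -0 0 0.6; 0.03 3.68 -2.53 0 -0 0 0.6; 0.03 3.68 -2.2 0 -0 0 0.6; 0.03 3.68 -1.88 0 -0 0 0.6; 0.03 3.68 -1.88 0 -0 0 0.6
```

Call:
carry_out(deltas="0 0 -0.9 0 0 0 0; 0 0 -1.8 0 0 0 0.6; 0 0 -2.6 0 0 0 0.6; 0 0 -3.5 0 0 0 0.6; 0 0.7 -3.5 0 0 0 0.6; 0 1.5 -3.5 0 0 0 0.6; 0 2.2 -3.5 0 0 0 0.6; 0 3 -3.5 0 0 0 0.6; 0 3.68 -3.5 0 0 0 0.6; 0 3.68 -3.2 0 0 0 0.6; 0 3.68 -2.9 0 0 0 0.6; 0 3.68 -2.5 0 0 0 0.6; 0 3.68 -2.2 0 0 0 0.6; 0 3.68 -1.88 0 0 0 0.6; 0 3.68 -1.88 0 0 0 0.6; 0 3.68 -1.88 0 0 0 0.3; 0 3.68 -1.88 0 0 0 0; 0 3.68 -1.88 0 0 0 0; 0 3.68 -1.88 0 0 0 0; 0 3.68 -1.88 0 0 0 0", grip_force=15)

```text
time: 7.88
eef_pos: [0.3808, -0.3781, 0.0381]
ee_rot: [180.0, -0.0, 5.0]
ft_force: [-0.3, 1.9, 0.4]
width: 0.0268
gripper_force: 1.9
```

Call:
carry_out(deltas="0 0 0 0 0 0 0; 0 0 0 0 0 0 0; 0 0 0 0 0 0 0")

```text
time: 8.13
eef_pos: [0.3807, -0.3778, 0.0378]
ee_rot: [-180.0, -0.0, 5.0]
ft_force: [0.6, 3.2, 0.3]
width: 0.0256
gripper_force: 15.0
```

```bash
python3 - <<'E'
import numpy as np
for a in np.linspace(6.8,76.4,25)[1:]: print("%.2f 0 %.2f"%(201.6*(np.cos(np.radians(6.8))-np.cos(np.radians(a)))/30,-201.6*(np.sin(np.radians(a))-np.sin(np.radians(6.8)))/30),end="; ")
E
```

```text
0.05 0 -0.34; 0.11 0 -0.67; 0.20 0 -1.00; 0.30 0 -1.33; 0.41 0 -1.65; 0.54 0 -1.96; 0.69 0 -2.27; 0.85 0 -2.56; 1.03 0 -2.85; 1.22 0 -3.14; 1.43 0 -3.41; 1.65 0 -3.67; 1.88 0 -3.91; 2.12 0 -4.15; 2.38 0 -4.37; 2.65 0 -4.59; 2.92 0 -4.78; 3.21 0 -4.96; 3.51 0 -5.13; 3.81 0 -5.28; 4.12 0 -5.42; 4.44 0 -5.54; 4.76 0 -5.65; 5.09 0 -5.74;
```

Call:
carry_out(deltas="0.05 0 -0.34 0 0 0 0; 0.11 0 -0.67 0 0 0 0; 0.2 0 -1 0 0 0 0; 0.3 0 -1.33 0 0 0 0; 0.41 0 -1.65 0 0 0 0; 0.54 0 -1.96 0 0 0 0; 0.69 0 -2.27 0 0 0 0; 0.85 0 -2.56 0 0 0 0; 1.03 0 -2.85 0 0 0 0; 1.22 0 -3.14 0 0 0 0; 1.43 0 -3.41 0 0 0 0; 1.65 0 -3.67 0 0 0 0; 1.88 0 -3.91 0 0 0 0; 1.88 0 -3.91 0 0 0 0")

```text
time: 9.3
eef_pos: [0.4385, -0.3727, 0.1569]
ee_rot: [180.0, -0.1, 5.1]
ft_force: [-5.2, 6.6, 5.6]
width: 0.0258
gripper_force: 15.0
```

```bash
cat > lid.py <<'E'
from h import *
def lid():
    for n in("scene","top"):
        im,P=cloud(n)
        A=np.array([np.cos(np.radians(5)),np.sin(np.radians(5))]); B=np.array([-A[1],A[0]])
        d=P[...,:2]-np.array([.5817,-.3606]); u=d@A; w=d@B; z=P[...,2]-.057
        m=(abs(abs(w)-.06)<.025)&(z>.01)&(z<.19)&(u<.06)&(u>-.17)
        if m.sum()>30:
            ang=np.degrees(np.arctan2(z[m],-u[m])); rr=np.hypot(u[m],z[m]); k=(rr>.08)&(rr<.165)
            print(n,k.sum(),"polar median",np.median(ang[k]).round(2),np.percentile(ang[k],[10,90]).round(1))
            x,y=u[m][k],z[m][k]; q=np.c_[x,y]; _,_,V=np.linalg.svd(q-np.median(q,0),full_matrices=False); print("  dir",np.degrees(np.arctan2(V[0][1],-V[0][0])).round(1)%180)
E
python3 -c "
from lid import *
lid();s=manip.get_state();print(s['width'],s['eef_pos'])"
```

```text
scene 1154 polar median 45.8 [44.2 47.7]
  dir 43.19999999999999
top 924 polar median 46.81 [45.5 48.8]
  dir 41.5
0.025603556193160827 [ 0.43769965 -0.37270573  0.15605898]
```

Call:
carry_out(deltas="0.24 0 -0.24 0 0 0 0; 0.5 0 -0.46 0 0 0 0; 0.77 0 -0.68 0 0 0 0; 1.04 0 -0.87 0 0 0 0; 1.33 0 -1.05 0 0 0 0; 1.63 0 -1.22 0 0 0 0; 1.93 0 -1.37 0 0 0 0; 2.24 0 -1.51 0 0 0 0; 2.56 0 -1.63 0 0 0 0; 2.88 0 -1.74 0 0 0 0; 3.21 0 -1.83 0 0 0 0; 3.21 0 -1.83 0 0 0 0; 3.21 0 -1.83 0 0 0 0")

```text
time: 10.48
eef_pos: [0.534, -0.3641, 0.2108]
ee_rot: [180.0, -0.1, 5.1]
ft_force: [-0.7, 6.2, 4.7]
width: 0.0257
gripper_force: 15.0
```

```bash
python3 -c "
from lid import *
lid();s=manip.get_state();print(s['width'],s['eef_pos'],s['ft_force'])"
```

```text
scene 1200 polar median 76.6 [75.1 78.4]
  dir 73.7
top 117 polar median 77.68 [76.9 79.2]
  dir 73.9
0.02562499019726578 [ 0.53336411 -0.36410705  0.21064875] [-0.10274963  6.23512977  2.8974661 ]
```

Call:
carry_out(deltas="0.08 0 -0.02 0 0 0 0; 0.16 0 -0.04 0 0 0 0; 0.16 0 -0.04 0 0 0 0; 0.16 0 -0.04 0 0 0 0.5; 0.16 0 -0.04 0 0 0 0.5; 0.16 0 -0.04 0 0 0 0.5; 0.16 0 -0.04 0 0 0 0.5; 0.16 0 -0.04 0 0 0 0.5; 0.16 0 -1 0 0 0 0.5; 0.16 0 -2 0 0 0 0.5; 0.16 0 -3 0 0 0 0.5; 0.16 0 -3 0 0 0 0.5")

```text
time: 11.58
eef_pos: [0.5391, -0.3652, 0.3061]
ee_rot: [179.7, -0.4, 5.0]
ft_force: [0.8, -0.6, 0.2]
width: 0.0469
gripper_force: 0.0
```

```bash
python3 -c "
from lid import *
from seg import *
lid()
np.savetxt
for n in('scene','top'):
    im,P=cloud(n); m=(P[...,1]>.22)&(P[...,1]<.45)&(P[...,0]>.4)&(P[...,0]<.6)&hsvmask(im,'green'); q=P[m]
    print(n,len(q), cv2.minAreaRect((q[:,:2]*1000).astype(np.float32)) if len(q) else '')
    a=P[(P[...,1]>.2)&(P[...,1]<.45)&(P[...,0]>.4)&(P[...,0]<.58)&(P[...,2]>.04)&(P[...,2]<.07)]; print('rib',len(a),cv2.minAreaRect((a[:,:2]*1000).astype(np.float32)),np.median(a,0),a[:,2].max())
    print(np.polyfit(a[:,1],a[:,0],1))
from plan import *
plan([(.507,.333,.32,94.5,.4,20)])
"
```

```text
scene 1205 polar median 77.7 [76.3 79.6]
  dir 74.9
top 110 polar median 79.01 [78.1 80.5]
  dir 75.1
scene 368 ((505.67645263671875, 335.1434631347656), (79.67447662353516, 135.01779174804688), 3.6321663856506348)
rib 81 ((491.2658996582031, 286.1485290527344), (169.0808563232422, 39.04519271850586), 73.41073608398438) [0.50430554 0.31242759 0.04751744] 0.05930771966272774
[0.2686151  0.41314637]
top 0 
rib 187 ((481.9294128417969, 273.21844482421875), (194.5760955810547, 70.00874328613281), 61.626766204833984) [0.50219167 0.32709047 0.05577462] 0.061152705622107284
[0.35008527 0.38458882]
20 rows; [ 0.5371 -0.3641  0.2989] [-1.8e+02  1.0e-01  5.0e+00] 0.047 [-0.1 -0.1 -0.1] 11.7833
0.05 -1.16 0.04 -0 0 -4.5 0.4; 0.1 -2.32 0.07 -0 0 -8.9 0.4; 0.15 -3.49 0.11 -0 0 -13.4 0.4; 0.21 -4.65 0.15 -0 0 -17.9 0.4; 0.26 -5.81 0.19 -0 0 -22.4 0.4; 0.31 -6.97 0.22 -0 0 -26.8 0.4; 0.36 -8.13 0.26 -0 0 -31.3 0.4; 0.41 -9.29 0.3 -0 0 -35.8 0.4; 0.46 -10.46 0.34 -0 0 -40.3 0.4; 0.51 -11.62 0.37 -0 0 -44.7 0.4; 0.57 -12.78 0.41 -0 0 -49.2 0.4; 0.62 -13.94 0.45 -0.1 0 -53.7 0.4; 0.67 -15.1 0.48 -0.1 0 -58.2 0.4; 0.72 -16.26 0.52 -0.1 0 -62.6 0.4; 0.77 -17.43 0.56 -0.1 0 -67.1 0.4; 0.82 -18.59 0.6 -0.1 0 -71.6 0.4; 0.87 -19.75 0.63 -0.1 0 -76.1 0.4; 0.93 -20.91 0.67 -0.1 0 -80.5 0.4; 0.98 -22.07 0.71 -0.1 0 -85 0.4; 1.03 -23.23 0.75 -0.1 0 -89.5 0.4
```

Call:
carry_out(deltas="0.1 -1.2 0 0 0 -4.5 0.4; 0.1 -2.3 0 0 0 -8.9 0.4; 0.2 -3.5 0 0 0 -13.4 0.4; 0.2 -4.7 0 0 0 -17.9 0.4; 0.3 -5.8 0.1 0 0 -22.4 0.4; 0.3 -7 0.1 0 0 -26.8 0.4; 0.4 -8.1 0.2 0 0 -31.3 0.4; 0.4 -9.3 0.2 0 0 -35.8 0.4; 0.5 -10.5 0.3 0 0 -40.3 0.4; 0.5 -11.6 0.3 0 0 -44.7 0.4; 0.6 -12.8 0.4 0 0 -49.2 0.4; 0.6 -13.9 0.4 0 0 -53.7 0.4; 0.7 -15.1 0.4 0 0 -58.2 0.4; 0.7 -16.3 0.5 0 0 -62.6 0.4; 0.8 -17.4 0.5 0 0 -67.1 0.4; 0.8 -18.6 0.6 0 0 -71.6 0.4; 0.9 -19.8 0.6 0 0 -76.1 0.4; 0.9 -20.9 0.7 0 0 -80.5 0.4; 1 -22.1 0.7 0 0 -85 0.4; 1 -23.2 0.7 0 0 -89.5 0.4")

```text
time: 13.45
eef_pos: [0.506, 0.3333, 0.2776]
ee_rot: [-179.9, 0.0, 94.7]
ft_force: [0.6, -0.4, -0.0]
width: 0.0376
gripper_force: 0.0
```

```bash
python3 -c "
from seg import *
for n in('scene0','top0','live'):
    if n=='live': im,P=cloud('scene')
    else: z=np.load(n+'.npz');im,P=z['im'],z['P']
    a=P[(P[...,1]>.29)&(P[...,1]<.38)&(P[...,0]>.48)&(P[...,0]<.53)&(P[...,2]>.045)&(P[...,2]<.07)]; 
    if len(a)>5: print(n,'rib',len(a),cv2.minAreaRect((a[:,:2]*1000).astype(np.float32)),a.mean(0),np.polyfit(a[:,1],a[:,0],1))
from plan import *
plan([(.506,.334,.09,94,.4,8),(.506,.334,.046,94,.4,5),(.506,.334,.046,94,.4,1)])
"
```

```text
scene0 rib 45 ((506.03863525390625, 333.29095458984375), (19.53951644897461, 71.70491790771484), 8.107762336730957) [0.5048913  0.33966841 0.05292113] [-0.04994843  0.52185721]
top0 rib 139 ((503.57696533203125, 336.303955078125), (15.033949851989746, 68.80229949951172), 4.922341346740723) [0.50412343 0.33684875 0.05612117] [-0.11636566  0.54332106]
live rib 46 ((504.9593200683594, 335.34619140625), (17.529142379760742, 75.64496612548828), 6.884963512420654) [0.50507418 0.34339984 0.05263863] [-0.04777019  0.52147846]
14 rows; [0.5035 0.3393 0.2775] [-1.798e+02 -1.000e-01  9.540e+01] 0.0378 [-5.9  3.4 -3.1] 13.5
-0.02 0.01 0.96 -0 -0 0.2 0.4; -0.05 0.02 1.92 -0 -0 0.4 0.4; -0.07 0.03 2.88 -0.1 -0 0.5 0.4; -0.1 0.04 3.84 -0.1 -0.1 0.7 0.4; -0.12 0.06 4.8 -0.1 -0.1 0.9 0.4; -0.15 0.07 5.76 -0.1 -0.1 1.1 0.4; -0.17 0.08 6.72 -0.1 -0.1 1.3 0.4; -0.2 0.09 7.68 -0.2 -0.1 1.4 0.4; -0.2 0.09 7.98 -0.2 -0.1 1.4 0.4; -0.2 0.09 8.27 -0.2 -0.1 1.4 0.4; -0.2 0.09 8.56 -0.2 -0.1 1.4 0.4; -0.2 0.09 8.86 -0.2 -0.1 1.4 0.4; -0.2 0.09 9.15 -0.2 -0.1 1.4 0.4; -0.2 0.09 9.15 -0.2 -0.1 1.4 0.4
```

Call:
carry_out(deltas="0 0 1 0 0 0 0.4; 0 0 2 0 0 0 0.4; 0 0 3 0 0 0 0.4; 0 0 4 0 0 0 0.4; 0 0 5 0 0 0 0.4; 0 0 6 0 0 0 0.4; 0 0 7 0 0 0 0.4; 0 0 7.7 0 0 0 0.4; 0 0 8 0 0 0 0.4; 0 0 8.3 0 0 0 0.4; 0 0 8.6 0 0 0 0.4; 0 0 8.9 0 0 0 0.4; 0 0 9.1 0 0 0 0.4; 0 0 9.1 0 0 0 0.4; 0 0 9.1 0 0 0 0.2; 0 0 9.1 0 0 0 0; 0 0 9.1 0 0 0 0; 0 0 9.1 0 0 0 0; 0 0 9.1 0 0 0 0; 0 0 9.1 0 0 0 0", grip_force=25)

```text
time: 15.17
eef_pos: [0.5067, 0.3319, 0.0064]
ee_rot: [180.0, -0.0, 94.5]
ft_force: [-2.4, -0.2, 6.5]
width: 0.0117
gripper_force: 25.0
```

```bash
python3 -c "
from plan import *
plan([(.506,.333,.33,94,0,12)])
"
```

```text
12 rows; [0.5067 0.3319 0.0064] [180.   -0.   94.5] 0.0117 [-2.4 -0.2  6.5] 15.1667
0 -0 -0.78 0 -0 0 0; 0.01 -0 -1.56 0 -0 0.1 0; 0.01 -0 -2.34 0 -0 0.1 0; 0.01 -0.01 -3.12 0 -0 0.2 0; 0.02 -0.01 -3.9 0 -0 0.2 0; 0.02 -0.01 -4.68 0 -0 0.3 0; 0.02 -0.01 -5.46 0 -0 0.3 0; 0.03 -0.01 -6.24 0 -0 0.3 0; 0.03 -0.01 -7.02 0 -0 0.4 0; 0.03 -0.01 -7.79 0 -0 0.4 0; 0.04 -0.02 -8.57 0 -0 0.5 0; 0.04 -0.02 -9.35 0 -0 0.5 0
```

Call:
carry_out(deltas="0 0 -0.1 0 0 0 0.3; 0 0 -0.1 0 0 0 0.3; 0 0 -0.1 0 0 0 0.3; -0.2 0 -0.1 0 0 0 0.3; -0.5 0 -0.1 0 0 0 0.3; -0.7 0 -0.1 0 0 0 0.3; -0.7 0 -0.1 0 0 0 0.3; -0.7 0 -0.1 0 0 0 0; -0.7 0 -0.1 0 0 0 0; -0.7 0 -0.1 0 0 0 0; -0.7 0 -0.1 0 0 0 0; -0.7 0 -0.1 0 0 0 0; -0.7 0 -0.1 0 0 0 0", grip_force=40)

```text
time: 16.25
eef_pos: [0.5082, 0.3112, 0.009]
ee_rot: [180.0, -0.0, 94.5]
ft_force: [0.3, 1.2, 1.0]
width: 0.0119
gripper_force: 40.0
```

Call:
carry_out(deltas="0 0 -0.3 0 0 0 0; 0 0 -1 0 0 0 0; 0 0 -1.8 0 0 0 0; 0 0 -2.6 0 0 0 0; 0 0 -3.4 0 0 0 0; 0 0 -4.2 0 0 0 0; 0 0 -5 0 0 0 0; 0 0 -5.8 0 0 0 0; 0 0 -6.6 0 0 0 0; 0 0 -7.3 0 0 0 0; 0 0 -7.3 0 0 0 0; 0 0 -7.3 0 0 0 0")

```text
time: 17.25
eef_pos: [0.5084, 0.3111, 0.2293]
ee_rot: [179.9, -0.0, 94.5]
ft_force: [0.2, -0.0, -2.1]
width: 0.0116
gripper_force: 40.0
```

```bash
python3 -c "
from plan import *
plan([(.41,-.05,.27,50,0,19),(.37,-.396,.27,5,0,17)])
"
```

```text
36 rows; [0.5084 0.3111 0.2293] [179.9  -0.   94.5] 0.0116 [ 0.2 -0.  -2.1] 17.25
-0.62 -0.22 0 0 -0 2.3 0; -1.24 -0.44 0.01 0 -0 4.7 0; -1.85 -0.67 0.01 0 -0 7 0; -2.47 -0.89 0.01 0 -0 9.4 0; -3.09 -1.11 0.02 0 -0 11.7 0; -3.71 -1.33 0.02 0 -0 14.1 0; -4.33 -1.55 0.02 0 -0 16.4 0; -4.94 -1.78 0.03 0 -0 18.7 0; -5.56 -2 0.03 0 -0 21.1 0; -6.18 -2.22 0.03 0 -0 23.4 0; -6.8 -2.44 0.03 0 -0 25.8 0; -7.42 -2.67 0.04 0.1 -0 28.1 0; -8.03 -2.89 0.04 0.1 -0 30.5 0; -8.65 -3.11 0.04 0.1 -0.1 32.8 0; -9.27 -3.33 0.05 0.1 -0.1 35.1 0; -9.89 -3.55 0.05 0.1 -0.1 37.5 0; -10.51 -3.78 0.05 0.1 -0.1 39.8 0; -11.12 -4 0.06 0.1 -0.1 42.2 0; -11.74 -4.22 0.06 0.1 -0.1 44.5 0; -12.41 -4.35 0.06 0.1 -0.1 47.2 0; -13.08 -4.48 0.06 0.1 -0.1 49.8 0; -13.75 -4.61 0.06 0.1 -0.1 52.5 0; -14.42 -4.75 0.06 0.1 -0.1 55.1 0; -15.09 -4.88 0.06 0.1 -0.1 57.8 0; -15.76 -5.01 0.06 0.1 -0.1 60.4 0; -16.43 -5.14 0.06 0.1 -0.1 63 0; -17.1 -5.27 0.06 0.1 -0.1 65.7 0; -17.77 -5.4 0.05 0.1 -0.1 68.3 0; -18.44 -5.54 0.05 0.1 -0.1 71 0; -19.11 -5.67 0.05 0.1 -0.1 73.6 0; -19.78 -5.8 0.05 0.1 -0.1 76.3 0; -20.45 -5.93 0.05 0.1 -0.1 78.9 0; -21.12 -6.06 0.05 0.1 -0.1 81.6 0; -21.79 -6.19 0.05 0.1 -0.1 84.2 0; -22.46 -6.33 0.05 0.1 -0.1 86.9 0; -23.13 -6.46 0.05 0.1 -0.1 89.5 0
```

Call:
carry_out(deltas="-0.6 -0.2 0 0 0 2.3 0; -1.2 -0.4 0 0 0 4.7 0; -1.9 -0.7 0 0 0 7 0; -2.5 -0.9 0 0 0 9.4 0; -3.1 -1.1 0 0 0 11.7 0; -3.7 -1.3 0 0 0 14.1 0; -4.3 -1.6 0 0 0 16.4 0; -4.9 -1.8 0 0 0 18.7 0; -5.6 -2 0 0 0 21.1 0; -6.2 -2.2 0 0 0 23.4 0; -6.8 -2.4 0 0 0 25.8 0; -7.4 -2.7 0 0 0 28.1 0; -8 -2.9 0 0 0 30.5 0; -8.7 -3.1 0 0 0 32.8 0; -9.3 -3.3 0 0 0 35.1 0; -9.9 -3.6 0 0 0 37.5 0; -10.5 -3.8 0 0 0 39.8 0; -11.1 -4 0 0 0 42.2 0; -11.7 -4.2 0 0 0 44.5 0; -11.7 -4.2 0 0 0 44.5 0")

```text
time: 18.92
eef_pos: [0.4094, -0.0526, 0.2277]
ee_rot: [-180.0, 0.0, 49.6]
ft_force: [0.2, -0.7, -1.8]
width: 0.0119
gripper_force: 40.0
```

```bash
python3 -c "
from plan import *
plan([(.40,-.376,.27,5,0,16),(.40,-.376,.27,5,0,1)])
"
```

```text
17 rows; [ 0.4094 -0.0526  0.2277] [-180.     0.    49.6] 0.0119 [ 0.2 -0.7 -1.8] 18.9167
-0.53 0.42 0 0 0 2.8 0; -1.05 0.84 0 0 0 5.6 0; -1.58 1.27 0.01 0 0 8.4 0; -2.1 1.69 0.01 0 0 11.1 0; -2.63 2.11 0.01 0 0 13.9 0; -3.15 2.53 0.01 0 0 16.7 0; -3.68 2.95 0.01 0 0 19.5 0; -4.2 3.38 0.01 0 0 22.3 0; -4.73 3.8 0.02 0 0 25.1 0; -5.25 4.22 0.02 0 0 27.9 0; -5.78 4.64 0.02 0 0 30.6 0; -6.3 5.06 0.02 0 0 33.4 0; -6.83 5.49 0.02 0 0 36.2 0; -7.36 5.91 0.03 0 0 39 0; -7.88 6.33 0.03 0 0 41.8 0; -8.41 6.75 0.03 0 0 44.6 0; -8.41 6.75 0.03 0 0 44.6 0
```

Call:
carry_out(deltas="-0.5 0.4 0 0 0 2.8 0; -1 0.8 0 0 0 5.6 0; -1.6 1.3 0 0 0 8.4 0; -2.1 1.7 0 0 0 11.1 0; -2.6 2.1 0 0 0 13.9 0; -3.2 2.5 0 0 0 16.7 0; -3.7 3 0 0 0 19.5 0; -4.2 3.4 0 0 0 22.3 0; -4.7 3.8 0 0 0 25.1 0; -5.3 4.2 0 0 0 27.9 0; -5.8 4.6 0 0 0 30.6 0; -6.3 5.1 0 0 0 33.4 0; -6.8 5.5 0 0 0 36.2 0; -7.4 5.9 0 0 0 39 0; -7.9 6.3 0 0 0 41.8 0; -8.4 6.75 0 0 0 44.6 0; -8.4 6.75 0 0 0 44.6 0; -8.4 6.75 0 0 0 44.6 0")

```text
time: 20.42
eef_pos: [0.403, -0.3734, 0.2274]
ee_rot: [-180.0, 0.0, 5.3]
ft_force: [0.4, -0.3, -1.5]
width: 0.0118
gripper_force: 40.0
```

```bash
python3 -c "
from plan import *
from seg import *
plan([(.40,-.376,.136,5,0,6),(.466,-.3707,.136,5,0,5),(.466,-.3707,.061,5,0,6)])
im,P=cloud('scene'); m=hsvmask(im,'green')&(P[...,2]>.15)&(P[...,0]<.6)&(P[...,0]>.3); q=P[m]; print(len(q),cv2.minAreaRect((q[:,:2]*1000).astype(np.float32)),q.min(0),q.max(0))
cv2.imwrite('pics/p4.png',cv2.resize(im[100:300,40:300],None,fx=3,fy=3)[...,::-1])
"
```

```text
17 rows; [ 0.403  -0.3734  0.2274] [-180.     0.     5.3] 0.0118 [ 0.4 -0.3 -1.5] 20.4167
-0.02 0.01 0.75 -0 0 0 0; -0.04 0.03 1.49 -0 0 0.1 0; -0.05 0.04 2.24 -0 0 0.1 0; -0.07 0.05 2.99 -0 0 0.2 0; -0.09 0.07 3.73 -0 0 0.2 0; -0.11 0.08 4.48 -0 0 0.3 0; 0.33 0.08 4.48 -0 0 0.3 0; 0.78 0.09 4.48 -0 0 0.3 0; 1.22 0.1 4.48 -0 0 0.3 0; 1.66 0.1 4.48 -0 0 0.3 0; 2.1 0.11 4.48 -0 0 0.3 0; 2.1 0.11 4.9 -0 0 0.3 0; 2.1 0.11 5.31 -0 0 0.3 0; 2.1 0.11 5.73 -0 0 0.3 0; 2.1 0.11 6.15 -0 0 0.3 0; 2.1 0.11 6.56 -0 0 0.3 0; 2.1 0.11 6.98 -0 0 0.3 0
611 ((433.072509765625, -373.5767822265625), (139.76817321777344, 75.74485778808594), 5.583002090454102) [ 0.36461769 -0.41468631  0.22446513] [ 0.5023587  -0.33102946  0.27767972]
```

View pics/p4.png

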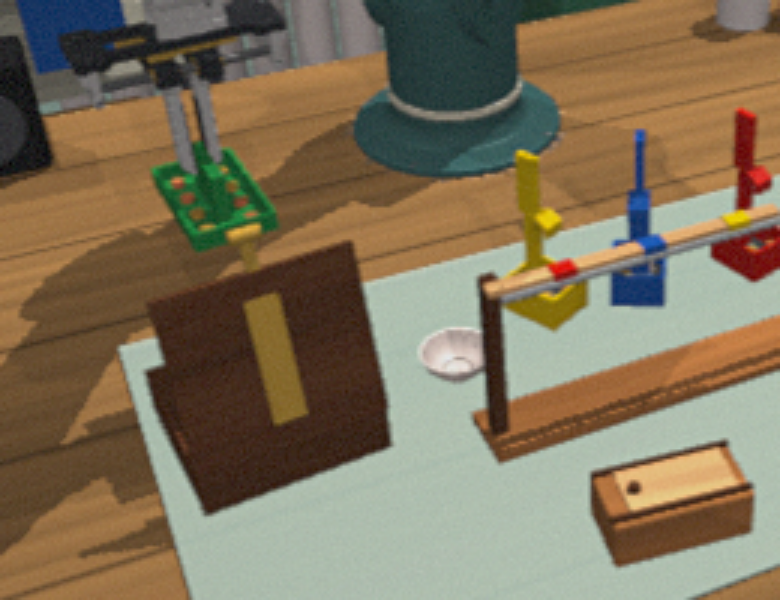

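The picture shows the tray held level at (212,200) and the lid standing at about 75° at (270,370). The dish and hangers are undisturbed.

Call:
carry_out(deltas="0 0 0.7 0 0 0 0; 0 0 1.5 0 0 0 0; 0 0 2.2 0 0 0 0; 0 0 3 0 0 0 0; 0 0 3.7 0 0 0 0; 0 0 4.4 0 0 0 0; 0 0 4.4 0 0 0 0; 0.4 0 4.4 0 0 0 0; 0.8 0 4.4 0 0 0 0; 1.2 0 4.4 0 0 0 0; 1.6 0 4.4 0 0 0 0; 2.03 0 4.4 0 0 0 0; 2.03 0 4.4 0 0 0 0; 2.03 0 4.4 0 0 0 0; 2.03 0 4.9 0 0 0 0; 2.03 0 5.3 0 0 0 0; 2.03 0 5.7 0 0 0 0; 2.03 0 6.1 0 0 0 0; 2.03 0 6.1 0 0 0 0")

```text
time: 22.05
eef_pos: [0.4626, -0.3656, 0.0422]
ee_rot: [-179.9, 0.2, 5.4]
ft_force: [-0.8, 0.3, -1.5]
width: 0.0116
gripper_force: 40.0
```

```bash
python3 -c "
from plan import *
plan([(.464,-.3707,.059,5.2,0,5)])
"
```

```text
5 rows; [ 0.4626 -0.3656  0.0422] [-179.9    0.2    5.4] 0.0116 [-0.8  0.3 -1.5] 22.05
0.01 0.03 0.17 -0 0 0 0; 0.01 0.07 0.35 -0.1 0.1 0.1 0; 0.02 0.1 0.52 -0.1 0.1 0.1 0; 0.03 0.14 0.7 -0.1 0.1 0.2 0; 0.03 0.17 0.87 -0.1 0.2 0.2 0
```

Call:
carry_out(deltas="0 0.1 0.3 0 0 0 0; 0 0.1 0.6 0 0 0 0; 0 0.1 0.87 0 0 0 0; 0 0.1 0.87 0 0 0 0; 0 0.1 0.87 0 0 0 0.25; 0 0.1 0.87 0 0 0 0.25; 0 0.1 0.87 0 0 0 0.25; 0 0.1 0.87 0 0 0 0.25; 0 0.1 0.4 0 0 0 0.25; 0 0.1 -0.2 0 0 0 0.25; 0 0.1 -1 0 0 0 0.25; -1 0.1 -2 0 0 0 0.25; -2 0.1 -3 0 0 0 0.25; -2 0.1 -4 0 0 0 0.25; -2 0.1 -5 0 0 0 0.25; -2 0.1 -6.5 0 0 0 0.25; -2 0.1 -8 0 0 0 0.25; -2 0.1 -8 0 0 0 0.25")

```text
time: 23.55
eef_pos: [0.4063, -0.3764, 0.2923]
ee_rot: [179.6, -0.4, 5.4]
ft_force: [0.1, -1.2, -0.7]
width: 0.0234
gripper_force: 0.0
```

```bash
python3 -c "
from plan import *
from fit import *
from lid import lid
lid()
vs=views()
for c,l in(('red',(.12,.27)),('blue',(-.04,.12)),('yellow',(-.14,0))):
    for v in (vs,vs[1:]):
        try: print(c,hanger(v,c,([.3,l[0],.012],[.53,l[1],.3])))
        except Exception as e: print(c,e)
for im,P in vs:
    m=hsvmask(im,'green')&(abs(P[...,0]-.49)<.1)&(abs(P[...,1]+.37)<.1)&(P[...,2]<.12); q=P[m]; print('tray',len(q),len(q) and (cv2.minAreaRect((q[:,:2]*1000).astype(np.float32)),q.min(0),q.max(0)))
cv2.imwrite('pics/p5.png',cv2.resize(vs[1][0][150:290,150:450],None,fx=2.6,fy=2.6)[...,::-1])
plan([(.40,.10,.30,16,.6,17)])
"
```

```text
scene 1195 polar median 77.64 [76.3 79.5]
  dir 75.1
top 198 polar median 78.9 [78.1 80.4]
  dir 75.1
red (316, array([453., 188.]), array([73., 66.]), 16.0, 139, (array([434.1, 182.2]), array([27.7, 12.4]), 21.3))
red (64, array([449., 190.]), array([67., 57.]), 17.2, 39, (array([433.7, 184.4]), array([22.8,  6.9]), 15.9))
blue (205, array([445.,  51.]), array([55., 79.]), 62.5, 84, (array([430.5,  57.9]), array([10.6, 28.5]), 56.0))
blue (20, array([442.,  51.]), array([55., 64.]), 61.5, 43, (array([428. ,  59.6]), array([10.6, 22.5]), 56.0))
yellow (214, array([434., -54.]), array([74., 61.]), 28.0, 159, (array([416. , -63.7]), array([26.6, 15.7]), 23.2))
yellow (12, array([431., -54.]), array([64., 52.]), 26.4, 41, (array([416.5, -61.2]), array([21.4,  9. ]), 28.3))
tray 0 0
tray 611 (((492.50030517578125, -365.552978515625), (124.29644012451172, 72.91797637939453), 5.657462120056152), array([ 0.43012842, -0.40743778,  0.01165471]), array([ 0.55739526, -0.32530864,  0.06746249]))
17 rows; [ 0.4044 -0.3749  0.2845] [-180.     0.     5.4] 0.0234 [-0.6 -0.3 -0.7] 23.75
0.08 -0.93 0.05 -0 0 -0.6 0.6; 0.16 -1.86 0.11 -0 0 -1.2 0.6; 0.24 -2.78 0.16 -0 0 -1.9 0.6; 0.32 -3.71 0.22 -0 0 -2.5 0.6; 0.4 -4.64 0.27 -0 0 -3.1 0.6; 0.48 -5.57 0.32 -0 0 -3.7 0.6; 0.55 -6.49 0.38 -0 0 -4.4 0.6; 0.63 -7.42 0.43 -0 0 -5 0.6; 0.71 -8.35 0.49 -0 0 -5.6 0.6; 0.79 -9.28 0.54 -0 0 -6.2 0.6; 0.87 -10.21 0.6 -0 0 -6.8 0.6; 0.95 -11.13 0.65 -0 0 -7.5 0.6; 1.03 -12.06 0.7 -0 0 -8.1 0.6; 1.11 -12.99 0.76 -0 0 -8.7 0.6; 1.19 -13.92 0.81 -0 0 -9.3 0.6; 1.27 -14.85 0.87 -0 0 -10 0.6; 1.35 -15.77 0.92 -0 0 -10.6 0.6
```

View pics/p5.png

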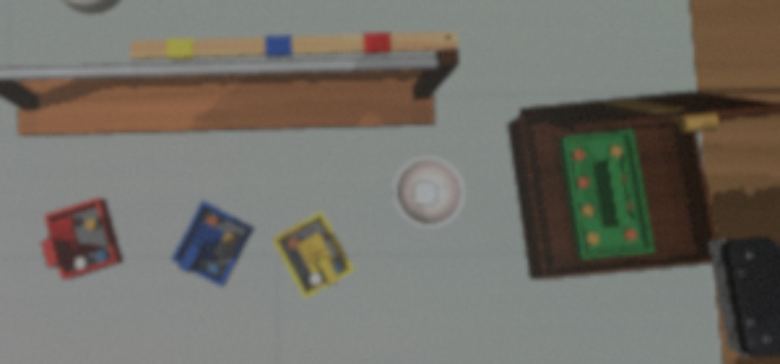

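The tray lies flat in the case at (608,193) and the lid stands at 75°. Now the red hanger.

```bash
python3 -c "
from plan import *
plan([(.4325,.184,.28,16,.6,19),(.4325,.184,.28,16,.6,1)])
"
```

```text
20 rows; [ 0.4044 -0.3749  0.2845] [-180.     0.     5.4] 0.0234 [-0.6 -0.3 -0.7] 23.75
0.14 -0.97 0.08 -0 0 -0.6 0.6; 0.28 -1.94 0.17 -0 0 -1.1 0.6; 0.42 -2.91 0.25 -0 0 -1.7 0.6; 0.57 -3.89 0.33 -0 0 -2.2 0.6; 0.71 -4.86 0.42 -0 0 -2.8 0.6; 0.85 -5.83 0.5 -0 0 -3.3 0.6; 0.99 -6.8 0.58 -0 0 -3.9 0.6; 1.13 -7.77 0.67 -0 0 -4.5 0.6; 1.27 -8.74 0.75 -0 0 -5 0.6; 1.42 -9.71 0.84 -0 0 -5.6 0.6; 1.56 -10.69 0.92 -0 0 -6.1 0.6; 1.7 -11.66 1 -0 0 -6.7 0.6; 1.84 -12.63 1.09 -0 0 -7.2 0.6; 1.98 -13.6 1.17 -0 0 -7.8 0.6; 2.12 -14.57 1.25 -0 0 -8.4 0.6; 2.27 -15.54 1.34 -0 0 -8.9 0.6; 2.41 -16.52 1.42 -0 0 -9.5 0.6; 2.55 -17.49 1.5 -0 0 -10 0.6; 2.69 -18.46 1.59 -0 0 -10.6 0.6; 2.69 -18.46 1.59 -0 0 -10.6 0.6
```

Call:
carry_out(deltas="0.1 -1 0.1 0 0 -0.6 0.6; 0.3 -1.9 0.2 0 0 -1.1 0.6; 0.4 -2.9 0.3 0 0 -1.7 0.6; 0.6 -3.9 0.3 0 0 -2.2 0.6; 0.7 -4.9 0.4 0 0 -2.8 0.6; 0.9 -5.8 0.5 0 0 -3.3 0.6; 1 -6.8 0.6 0 0 -3.9 0.6; 1.1 -7.8 0.7 0 0 -4.5 0.6; 1.3 -8.7 0.8 0 0 -5 0.6; 1.4 -9.7 0.8 0 0 -5.6 0.6; 1.6 -10.7 0.9 0 0 -6.1 0.6; 1.7 -11.7 1 0 0 -6.7 0.6; 1.8 -12.6 1.1 0 0 -7.2 0.6; 2 -13.6 1.2 0 0 -7.8 0.6; 2.1 -14.6 1.3 0 0 -8.4 0.6; 2.3 -15.5 1.3 0 0 -8.9 0.6; 2.4 -16.5 1.4 0 0 -9.5 0.6; 2.6 -17.5 1.5 0 0 -10 0.6; 2.7 -18.5 1.6 0 0 -10.6 0.6; 2.7 -18.5 1.6 0 0 -10.6 0.6")

```text
time: 25.42
eef_pos: [0.4313, 0.19, 0.2355]
ee_rot: [-179.9, 0.1, 16.4]
ft_force: [-0.1, -0.4, -1.1]
width: 0.0564
gripper_force: 0.0
```

Call:
carry_out(deltas="0 0 0 0 0 0 0.6; 0 0 0 0 0 0 0.6; 0 0 0 0 0 0 0.6")

```text
time: 25.67
eef_pos: [0.4329, 0.184, 0.2365]
ee_rot: [180.0, 0.0, 15.9]
ft_force: [0.2, -1.2, -0.6]
width: 0.0563
gripper_force: 0.0
```

```bash
python3 -c "
from plan import *
plan([(.4325,.184,.164,16,.6,8)])
"
```

```text
8 rows; [0.4329 0.184  0.2365] [180.    0.   15.9] 0.0563 [ 0.2 -1.2 -0.6] 25.6667
-0 -0 0.48 0 0 -0 0.6; -0 -0 0.96 0 0 -0 0.6; -0 -0 1.44 0 0 -0 0.6; -0 -0 1.93 0 0 -0 0.6; -0.01 -0 2.41 0 0 -0 0.6; -0.01 -0 2.89 0 0 -0.1 0.6; -0.01 -0.01 3.37 0 0 -0.1 0.6; -0.01 -0.01 3.85 0 0 -0.1 0.6
```

Call:
carry_out(deltas="0 0 0.5 0 0 0 0.6; 0 0 1 0 0 0 0.6; 0 0 1.5 0 0 0 0.6; 0 0 2 0 0 0 0.6; 0 0 2.5 0 0 0 0.6; 0 0 3 0 0 0 0.6; 0 0 3.5 0 0 0 0.6; 0 0 3.85 0 0 0 0.6; 0 0 3.85 0 0 0 0.6; 0 0 3.85 0 0 0 0.3; 0 0 3.85 0 0 0 0.15; 0 0 3.85 0 0 0 0; 0 0 3.85 0 0 0 0; 0 0 3.85 0 0 0 0; 0 0 3.85 0 0 0 0; 0 0 3.85 0 0 0 0; 0 0 3.85 0 0 0 0; 0 0 3.85 0 0 0 0", grip_force=35)

```text
time: 27.17
eef_pos: [0.4328, 0.1851, 0.1214]
ee_rot: [-180.0, 0.0, 16.0]
ft_force: [-0.5, 0.2, -1.0]
width: 0.0102
gripper_force: 35.0
```

```bash
python3 -c "
from plan import *
plan([(.4325,.184,.31,16,0,7)])
"
```

```text
7 rows; [0.4328 0.1851 0.1214] [-180.    0.   16.] 0.0102 [-0.5  0.2 -1. ] 27.1667
-0 0 -0.69 -0 0 0 0; -0.01 0.01 -1.39 -0 0 0 0; -0.01 0.01 -2.08 -0 0 0 0; -0.01 0.02 -2.77 -0 0 0 0; -0.02 0.02 -3.47 -0 0 0 0; -0.02 0.03 -4.16 -0 0 0 0; -0.02 0.03 -4.85 -0 0 0 0
```

```bash
python3 -c "
from plan import *
plan([(.4328,.185,.2594,16,0,5),(.51,.18,.2594,1.1,0,7),(.51,.18,.2594,1.1,0,3)])
"
```

```text
15 rows; [0.4328 0.1851 0.1214] [-180.    0.   16.] 0.0102 [-0.5  0.2 -1. ] 27.1667
-0 0 -0.63 -0 0 0 0; -0 0 -1.27 -0 0 0 0; -0 0 -1.9 -0 0 0 0; -0 0 -2.53 -0 0 0 0; -0 0 -3.17 -0 0 0 0; 0.34 0.13 -3.17 -0 0 2.1 0; 0.69 0.25 -3.17 -0 0 4.3 0; 1.04 0.37 -3.17 -0 0 6.4 0; 1.38 0.5 -3.17 -0 0 8.5 0; 1.73 0.62 -3.17 -0 0 10.7 0; 2.08 0.75 -3.17 -0 0 12.8 0; 2.43 0.87 -3.17 -0 0 14.9 0; 2.43 0.87 -3.17 -0 0 14.9 0; 2.43 0.87 -3.17 -0 0 14.9 0; 2.43 0.87 -3.17 -0 0 14.9 0
```

Call:
carry_out(deltas="0 0 -0.6 0 0 0 0; 0 0 -1.3 0 0 0 0; 0 0 -1.9 0 0 0 0; 0 0 -2.5 0 0 0 0; 0 0 -3.17 0 0 0 0; 0.3 0.1 -3.17 0 0 2.1 0; 0.7 0.3 -3.17 0 0 4.3 0; 1 0.4 -3.17 0 0 6.4 0; 1.4 0.5 -3.17 0 0 8.5 0; 1.7 0.6 -3.17 0 0 10.7 0; 2.1 0.75 -3.17 0 0 12.8 0; 2.43 0.87 -3.17 0 0 14.9 0; 2.43 0.87 -3.17 0 0 14.9 0; 2.43 0.87 -3.17 0 0 14.9 0; 2.43 0.87 -3.17 0 0 14.9 0")

```text
time: 28.42
eef_pos: [0.5095, 0.1803, 0.2164]
ee_rot: [-180.0, 0.0, 1.2]
ft_force: [-0.2, 0.1, -0.3]
width: 0.0096
gripper_force: 35.0
```

```bash
cat > look.py <<'E'
from seg import *
import sys
def look(c,x0,y0,png=None):
    s=manip.get_state(); e=s["eef_pos"]
    for n in("scene","top"):
        im,P=cloud(n)
        m=hsvmask(im,c)&(abs(P[...,0]-x0)<.08)&(abs(P[...,1]-y0)<.06)&(P[...,2]>.03); q=P[m]
        print(n,len(q),"eef",e.round(4))
        for lo in np.arange(.03,.3,.01):
            a=q[(q[:,2]>=lo)&(q[:,2]<lo+.01)]
            if len(a)>2: print("  z%.2f"%lo,len(a),"x",np.percentile(a[:,0],[3,97]).round(4),"y",np.percentile(a[:,1],[3,97]).round(4))
        if png and n=="scene": cv2.imwrite(png,cv2.resize(im[110:260,180:380],None,fx=4,fy=4,interpolation=cv2.INTER_CUBIC)[...,::-1])
E
python3 -c "
from look import *
look('red',.525,.18,'pics/p6.png')
from plan import *
plan([(.5825,.1785,.2594,1.1,0,6)])"
```

```text
scene 519 eef [0.5095 0.1803 0.2164]
  z0.10 40 x [0.5304 0.5641] y [0.1494 0.2035]
  z0.11 61 x [0.4988 0.5638] y [0.1487 0.2075]
  z0.12 82 x [0.4944 0.5639] y [0.1491 0.2072]
  z0.13 81 x [0.4921 0.5636] y [0.1487 0.2077]
  z0.14 33 x [0.4956 0.5291] y [0.1493 0.2073]
  z0.15 22 x [0.5112 0.5193] y [0.1662 0.1883]
  z0.16 14 x [0.5106 0.518 ] y [0.1695 0.1882]
  z0.17 18 x [0.5105 0.519 ] y [0.1681 0.188 ]
  z0.18 12 x [0.5111 0.5197] y [0.1669 0.183 ]
  z0.19 12 x [0.5123 0.5188] y [0.1649 0.1821]
  z0.20 26 x [0.5136 0.5461] y [0.1665 0.1848]
  z0.21 43 x [0.5138 0.5441] y [0.1681 0.1872]
  z0.22 24 x [0.5016 0.5301] y [0.1666 0.1816]
  z0.23 10 x [0.4991 0.5213] y [0.1722 0.18  ]
  z0.24 11 x [0.5151 0.5246] y [0.1722 0.1837]
  z0.25 6 x [0.5157 0.5223] y [0.1752 0.1821]
  z0.26 5 x [0.5189 0.5222] y [0.177  0.1791]
  z0.27 9 x [0.5161 0.5211] y [0.1751 0.185 ]
  z0.28 10 x [0.5069 0.5231] y [0.1739 0.1851]
top 111 eef [0.5095 0.1803 0.2164]
  z0.12 14 x [0.4927 0.559 ] y [0.1643 0.2065]
  z0.13 17 x [0.4934 0.5594] y [0.151  0.1973]
  z0.14 40 x [0.4931 0.5613] y [0.1519 0.2041]
  z0.20 3 x [0.5396 0.5428] y [0.1698 0.1716]
  z0.21 23 x [0.5314 0.5419] y [0.1695 0.1816]
  z0.22 12 x [0.5272 0.5358] y [0.1695 0.1801]
6 rows; [0.5097 0.1803 0.2166] [180.    0.    1.2] 0.0096 [-0.1  0.  -1.2] 28.5167
0.4 0.02 0 0 0 0 0; 0.81 0.04 0 0 0 0 0; 1.21 0.05 0 0 0 0 0; 1.62 0.07 0.01 0 0 0.1 0; 2.02 0.09 0.01 0 0 0.1 0; 2.43 0.11 0.01 0 0 0.1 0
```

View pics/p6.png

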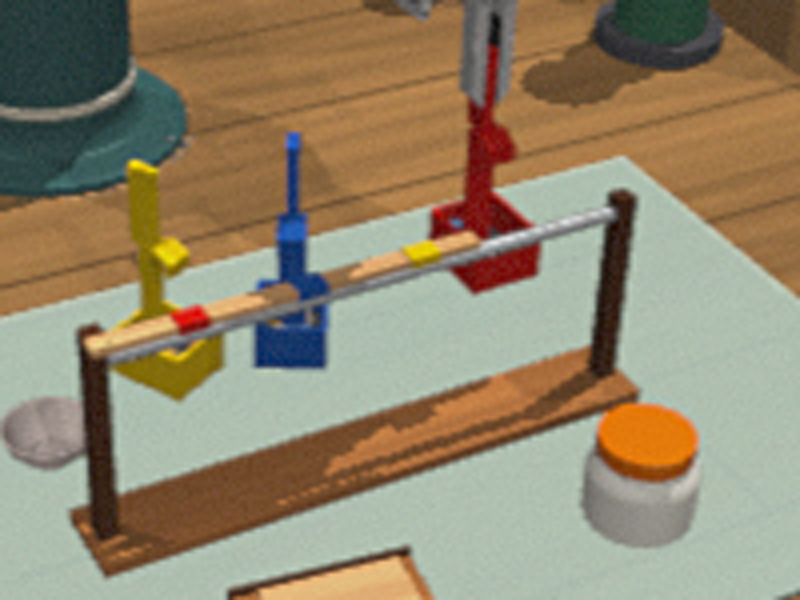

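The picture shows the red hanger held upright at (485,200), behind the open rail end and with its hook facing the rail.

Call:
carry_out(deltas="0.4 0 0 0 0 0 0; 0.8 0 0 0 0 0 0; 1.2 0 0 0 0 0 0; 1.6 0 0 0 0 0 0; 2 0 0 0 0 0 0; 2.39 0 0 0 0 0 0; 2.39 0 0 0 0 0 0; 2.39 0 0 0 0 0 0")

```text
time: 29.18
eef_pos: [0.5815, 0.1816, 0.2164]
ee_rot: [-180.0, 0.0, 1.1]
ft_force: [-0.6, -0.3, -2.5]
width: 0.0099
gripper_force: 35.0
```

Call:
carry_out(deltas="0 0 0.2 0 0 0 0; 0 0 0.4 0 0 0 0; 0 0 0.6 0 0 0 0; 0 0 0.8 0 0 0 0; 0 0 1 0 0 0 0; 0 0 1.1 0 0 0 0; 0 0 1.2 0 0 0 0; 0 0 1.2 0 0 0 0")

```text
time: 29.85
eef_pos: [0.5816, 0.1814, 0.1799]
ee_rot: [180.0, 0.0, 1.1]
ft_force: [-0.2, 0.6, -1.5]
width: 0.0099
gripper_force: 35.0
```

```bash
python3 -c "
from look import *
look('red',.6,.18)"
```

```text
scene 675 eef [0.5816 0.1814 0.1799]
  z0.06 21 x [0.5766 0.635 ] y [0.1513 0.1952]
  z0.07 82 x [0.5711 0.6348] y [0.1485 0.2078]
  z0.08 116 x [0.5703 0.6357] y [0.1497 0.2087]
  z0.09 128 x [0.5655 0.6349] y [0.15  0.208]
  z0.10 104 x [0.5661 0.6357] y [0.1497 0.2084]
  z0.11 19 x [0.5816 0.5923] y [0.1666 0.1928]
  z0.12 14 x [0.5832 0.5898] y [0.1683 0.1861]
  z0.13 21 x [0.583  0.5904] y [0.1693 0.1888]
  z0.14 14 x [0.5835 0.5908] y [0.1668 0.184 ]
  z0.15 6 x [0.5868 0.5895] y [0.1703 0.1838]
  z0.16 8 x [0.6107 0.6168] y [0.1674 0.187 ]
  z0.17 36 x [0.5827 0.616 ] y [0.1686 0.1905]
  z0.18 49 x [0.5735 0.6102] y [0.168 0.188]
  z0.19 16 x [0.5721 0.5958] y [0.1734 0.1801]
  z0.20 6 x [0.5895 0.5958] y [0.1737 0.1805]
  z0.21 8 x [0.589  0.5941] y [0.1757 0.1835]
  z0.22 4 x [0.59   0.5949] y [0.1757 0.1818]
  z0.23 10 x [0.5881 0.5943] y [0.1753 0.1856]
  z0.24 11 x [0.5847 0.5934] y [0.1753 0.1851]
top 58 eef [0.5816 0.1814 0.1799]
  z0.08 9 x [0.5684 0.6215] y [0.1521 0.1796]
  z0.09 15 x [0.5668 0.6311] y [0.1519 0.1846]
  z0.10 17 x [0.5679 0.632 ] y [0.1527 0.1826]
  z0.17 3 x [0.6116 0.615 ] y [0.1704 0.1715]
```

Call:
carry_out(deltas="0 0.3 0.03 0 0 0 0; 0 0.8 0.03 0 0 0 0; 0 1.3 0.03 0 0 0 0; 0 1.8 0.03 0 0 0 0; 0 2.3 0.03 0 0 0 0; 0 2.8 0.03 0 0 0 0; 0 3.3 0.03 0 0 0 0; 0 3.8 0.03 0 0 0 0; 0 4.3 0.03 0 0 0 0; 0 4.8 0.03 0 0 0 0; 0 4.8 0.03 0 0 0 0; 0 4.8 0.03 0 0 0 0")

```text
time: 30.95
eef_pos: [0.5848, 0.0363, 0.1798]
ee_rot: [180.0, -0.0, 1.0]
ft_force: [0.7, 0.8, -1.7]
width: 0.01
gripper_force: 35.0
```

Call:
carry_out(deltas="0 0.3 0 0 0 0 0; 0 0.8 0 0 0 0 0; 0 1.3 0 0 0 0 0; 0 1.8 0 0 0 0 0; 0 2.3 0 0 0 0 0; 0 2.8 0 0 0 0 0; 0 3.3 0 0 0 0 0; 0 3.8 0 0 0 0 0; 0 4.3 0 0 0 0 0; 0 4.7 0 0 0 0 0; 0 4.7 0 0 0 0 0; 0 4.7 0 0 0 0 0")

```text
time: 31.95
eef_pos: [0.5874, -0.1034, 0.1796]
ee_rot: [-180.0, 0.0, 1.1]
ft_force: [0.2, 0.6, -1.5]
width: 0.01
gripper_force: 35.0
```

```bash
python3 -c "
from look import *
look('red',.6,-.11)"
```

```text
scene 746 eef [ 0.5874 -0.1034  0.1796]
  z0.06 30 x [0.5829 0.6403] y [-0.1336 -0.08  ]
  z0.07 93 x [0.5753 0.6416] y [-0.1348 -0.0768]
  z0.08 123 x [0.5735 0.6411] y [-0.1344 -0.0769]
  z0.09 141 x [0.5716 0.6413] y [-0.1344 -0.0763]
  z0.10 107 x [0.572  0.6417] y [-0.1342 -0.0769]
  z0.11 25 x [0.5878 0.5974] y [-0.1165 -0.0934]
  z0.12 19 x [0.5908 0.5967] y [-0.1153 -0.0944]
  z0.13 19 x [0.5894 0.5962] y [-0.1143 -0.0952]
  z0.14 13 x [0.5894 0.5955] y [-0.1139 -0.0995]
  z0.15 5 x [0.5913 0.5953] y [-0.1168 -0.1079]
  z0.16 11 x [0.6168 0.6213] y [-0.1151 -0.0974]
  z0.17 27 x [0.6129 0.6235] y [-0.1157 -0.0953]
  z0.18 13 x [0.582  0.6251] y [-0.1181 -0.0982]
  z0.19 58 x [0.5861 0.6287] y [-0.1207 -0.1003]
  z0.20 9 x [0.594  0.6174] y [-0.1149 -0.1004]
  z0.21 10 x [0.5948 0.6001] y [-0.1095 -0.102 ]
  z0.22 10 x [0.595  0.6005] y [-0.1074 -0.1   ]
  z0.23 12 x [0.5944 0.6009] y [-0.109  -0.1011]
  z0.24 17 x [0.5838 0.5989] y [-0.1094 -0.0997]
  z0.25 4 x [0.5874 0.5988] y [-0.1094 -0.1011]
top 42 eef [ 0.5874 -0.1034  0.1796]
  z0.07 6 x [0.5813 0.6013] y [-0.0801 -0.0737]
  z0.08 7 x [0.5704 0.6055] y [-0.0856 -0.0734]
  z0.10 25 x [0.5701 0.5995] y [-0.0848 -0.0743]
```

Call:
carry_out(deltas="0 0.17 0 0 0 0 0; 0 0.17 0.05 0 0 0 0; 0 0.17 0.08 0 0 0 0; 0 0.17 0.08 0 0 0 0; 0 0.17 0.08 0 0 0 0.5; 0 0.17 0.08 0 0 0 0.5; 0 0.17 0.08 0 0 0 0.5; 0 0.17 0.08 0 0 0 0.5; 0 0.17 0.08 0 0 0 0.5; 0 0.17 -0.7 0 0 0 0.5; 0 0.17 -1.5 0 0 0 0.5; 0 0.17 -2.5 0 0 0 0.5; 0 0.17 -3.5 0 0 0 0.5; 0 0.17 -3.5 0 0 0 0.5")

```text
time: 33.22
eef_pos: [0.5895, -0.1084, 0.2903]
ee_rot: [179.9, -0.4, 1.1]
ft_force: [0.1, 0.2, 1.7]
width: 0.0469
gripper_force: 0.0
```

```bash
cat > all.py <<'E'
from plan import *
from fit import *
def allh(targets):
    vs=views()
    for c,l,x in targets:
        for v in (vs,vs[:1],vs[1:]):
            try: print(c,hanger(v,c,([x[0],l[0],.012],[x[1],l[1],.3])))
            except Exception as e: print(c,"-")
    return vs
E
python3 -c "
from all import *
from look import *
vs=allh([('blue',(-.04,.12),(.3,.53)),('yellow',(-.14,0),(.3,.53))])
look('red',.6,-.11)
plan([(.429,.059,.28,-27,.6,16)])
"
```

```text
blue (204, array([445.,  50.]), array([55., 76.]), 63.4, 83, (array([430.1,  60. ]), array([10.2, 25.5]), 63.9))
blue (184, array([446.,  50.]), array([55., 76.]), 61.8, 42, (array([429.4,  58.2]), array([ 6.3, 25.3]), 64.2))
blue (20, array([440.,  59.]), array([82., 39.]), 23.3, 41, (array([428.1,  59.8]), array([10.2, 22.5]), 56.2))
yellow (98, array([437., -60.]), array([81., 50.]), 44.0, 161, (array([416. , -63.7]), array([27.1, 13. ]), 29.7))
yellow (87, array([437., -60.]), array([81., 50.]), 44.0, 120, (array([416.6, -64.4]), array([27.5, 11.5]), 24.6))
yellow (11, array([437., -63.]), array([63., 32.]), 28.5, 41, (array([416.5, -61.3]), array([21.5,  9. ]), 28.5))
scene 784 eef [ 0.5879 -0.1085  0.2854]
  z0.06 43 x [0.5818 0.6403] y [-0.1397 -0.0829]
  z0.07 104 x [0.5734 0.6401] y [-0.1399 -0.0824]
  z0.08 120 x [0.5725 0.6414] y [-0.14   -0.0825]
  z0.09 140 x [0.5707 0.6402] y [-0.1398 -0.0819]
  z0.10 92 x [0.5711 0.641 ] y [-0.1397 -0.0821]
  z0.11 21 x [0.5893 0.5952] y [-0.1203 -0.0988]
  z0.12 22 x [0.5886 0.5954] y [-0.1214 -0.1008]
  z0.13 17 x [0.5904 0.5962] y [
[... 870 characters left out ...]
1128 -0.1001]
  z0.12 5 x [0.5888 0.5898] y [-0.1092 -0.0995]
  z0.13 4 x [0.5893 0.5899] y [-0.1079 -0.1007]
16 rows; [ 0.5871 -0.1086  0.2837] [-1.8e+02  1.0e-01  1.1e+00] 0.047 [ 0.  -0.4 -0.9] 33.4167
-0.32 -0.36 0.1 0 0 1.8 0.6; -0.64 -0.71 0.2 0 0 3.5 0.6; -0.97 -1.07 0.29 0 0 5.3 0.6; -1.29 -1.42 0.39 0 0 7 0.6; -1.61 -1.78 0.49 0 0 8.8 0.6; -1.93 -2.13 0.59 0 0 10.5 0.6; -2.26 -2.49 0.68 0 0 12.3 0.6; -2.58 -2.84 0.78 0 0 14.1 0.6; -2.9 -3.2 0.88 0 0 15.8 0.6; -3.22 -3.55 0.98 0 0 17.6 0.6; -3.55 -3.91 1.08 0 0.1 19.3 0.6; -3.87 -4.26 1.17 0 0.1 21.1 0.6; -4.19 -4.62 1.27 0 0.1 22.8 0.6; -4.51 -4.98 1.37 0 0.1 24.6 0.6; -4.84 -5.33 1.47 0 0.1 26.4 0.6; -5.16 -5.69 1.56 0 0.1 28.1 0.6
```

Call:
carry_out(deltas="-0.3 -0.4 0.1 0 0 1.8 0.6; -0.6 -0.7 0.2 0 0 3.5 0.6; -1 -1.1 0.3 0 0 5.3 0.6; -1.3 -1.4 0.4 0 0 7 0.6; -1.6 -1.8 0.5 0 0 8.8 0.6; -1.9 -2.1 0.6 0 0 10.5 0.6; -2.3 -2.5 0.7 0 0 12.3 0.6; -2.6 -2.8 0.8 0 0 14.1 0.6; -2.9 -3.2 0.9 0 0 15.8 0.6; -3.2 -3.6 1 0 0 17.6 0.6; -3.5 -3.9 1.1 0 0 19.3 0.6; -3.9 -4.3 1.2 0 0 21.1 0.6; -4.2 -4.6 1.3 0 0 22.8 0.6; -4.5 -5 1.4 0 0 24.6 0.6; -4.8 -5.3 1.5 0 0 26.4 0.6; -5.14 -5.69 1.56 0 0 28.1 0.6; -5.14 -5.69 1.56 0 0 28.1 0.6; -5.14 -5.69 1.56 0 0 28.1 0.6; -5.14 -5.69 1.56 0 0 28.1 0.6")

```text
time: 35.0
eef_pos: [0.4301, 0.0586, 0.2375]
ee_rot: [180.0, 0.0, -27.0]
ft_force: [-0.3, -0.8, 0.1]
width: 0.0563
gripper_force: 0.0
```

```bash
python3 -c "
from all import *
vs=allh([('blue',(-.04,.12),(.3,.53)),('yellow',(-.14,0),(.3,.53))])
plan([(.4295,.059,.164,-27,.6,1)])
"
```

```text
blue (185, array([444.,  51.]), array([55., 77.]), 62.0, 45, (array([431.1,  57.4]), array([ 6.3, 27.9]), 64.2))
blue (185, array([444.,  51.]), array([55., 77.]), 62.0, 45, (array([431.1,  57.4]), array([ 6.3, 27.9]), 64.2))
blue (0, array([0., 0.]), array([0., 0.]), 0.0, 0, None)
yellow (110, array([433., -56.]), array([75., 62.]), 29.8, 141, (array([415.1, -63. ]), array([26.8, 15.1]), 16.8))
yellow (90, array([437., -61.]), array([78., 53.]), 39.9, 103, (array([415.2, -63.1]), array([26.8, 14.9]), 16.8))
yellow (20, array([431., -53.]), array([63., 55.]), 28.9, 38, (array([416.5, -61.2]), array([21.5,  9. ]), 27.6))
1 rows; [0.4303 0.0586 0.2376] [-180.    0.  -27.] 0.0564 [0.8 0.2 0.2] 35.1
-0.03 -0 3.89 -0 0 -0 0.6
```

Call:
carry_out(deltas="0 0 0.5 0 0 0 0.6; 0 0 1 0 0 0 0.6; 0 0 1.5 0 0 0 0.6; 0 0 2 0 0 0 0.6; 0 0 2.5 0 0 0 0.6; 0 0 3 0 0 0 0.6; 0 0 3.5 0 0 0 0.6; 0 0 3.88 0 0 0 0.6; 0 0 3.88 0 0 0 0.6; 0 0 3.88 0 0 0 0.3; 0 0 3.88 0 0 0 0.15; 0 0 3.88 0 0 0 0; 0 0 3.88 0 0 0 0; 0 0 3.88 0 0 0 0; 0 0 3.88 0 0 0 0; 0 0 3.88 0 0 0 0; 0 0 3.88 0 0 0 0; 0 0 3.88 0 0 0 0", grip_force=35)

```text
time: 36.6
eef_pos: [0.43, 0.0591, 0.1215]
ee_rot: [180.0, 0.0, -27.0]
ft_force: [-1.8, -0.6, 0.9]
width: 0.0099
gripper_force: 35.0
```

```bash
python3 -c "
from plan import *
plan([(.430,.059,.2594,-27,0,5),(.47,.13,.2594,-12,0,5),(.51,.18,.2594,1.1,0,5),(.51,.18,.2594,1.1,0,3)])
"
```

```text
18 rows; [0.43   0.0591 0.1215] [180.   0. -27.] 0.0099 [-1.8 -0.6  0.9] 36.6
0 0 -0.63 0 0 0 0; 0 0 -1.27 0 0 0 0; 0 0 -1.9 0 0 0 0; 0 0 -2.53 0 0 0 0; 0 0 -3.16 0 0 0 0; 0.02 -0.54 -3.16 0 0 -3 0; 0.05 -1.08 -3.16 0 0 -6 0; 0.07 -1.62 -3.16 0 0 -9 0; 0.09 -2.17 -3.16 0 0 -12 0; 0.11 -2.71 -3.16 0 0 -15 0; 0.2 -3.13 -3.16 0 0 -17.6 0; 0.29 -3.55 -3.16 0 0 -20.2 0; 0.37 -3.96 -3.16 0 0 -22.9 0; 0.46 -4.38 -3.16 0 0 -25.5 0; 0.55 -4.8 -3.16 0 0 -28.1 0; 0.55 -4.8 -3.16 0 0 -28.1 0; 0.55 -4.8 -3.16 0 0 -28.1 0; 0.55 -4.8 -3.16 0 0 -28.1 0
```

Call:
carry_out(deltas="0 0 -0.6 0 0 0 0; 0 0 -1.3 0 0 0 0; 0 0 -1.9 0 0 0 0; 0 0 -2.5 0 0 0 0; 0 0 -3.16 0 0 0 0; 0 -0.5 -3.16 0 0 -3 0; 0 -1.1 -3.16 0 0 -6 0; 0.1 -1.6 -3.16 0 0 -9 0; 0.1 -2.2 -3.16 0 0 -12 0; 0.1 -2.7 -3.16 0 0 -15 0; 0.2 -3.1 -3.16 0 0 -17.6 0; 0.3 -3.6 -3.16 0 0 -20.2 0; 0.4 -4 -3.16 0 0 -22.9 0; 0.5 -4.4 -3.16 0 0 -25.5 0; 0.55 -4.8 -3.16 0 0 -28.1 0; 0.55 -4.8 -3.16 0 0 -28.1 0; 0.55 -4.8 -3.16 0 0 -28.1 0; 0.55 -4.8 -3.16 0 0 -28.1 0")

```text
time: 38.1
eef_pos: [0.5099, 0.1796, 0.2161]
ee_rot: [180.0, 0.0, 1.1]
ft_force: [0.2, -1.0, -2.0]
width: 0.0096
gripper_force: 35.0
```

```bash
python3 -c "
from look import *
look('blue',.525,.18)"
```

```text
scene 477 eef [0.5099 0.1796 0.2161]
  z0.10 34 x [0.5352 0.5617] y [0.1486 0.201 ]
  z0.11 68 x [0.4928 0.5606] y [0.1484 0.2075]
  z0.12 70 x [0.4924 0.5605] y [0.1491 0.2069]
  z0.13 75 x [0.4906 0.556 ] y [0.1482 0.207 ]
  z0.14 32 x [0.4948 0.5287] y [0.1464 0.201 ]
  z0.15 17 x [0.5073 0.5163] y [0.1682 0.189 ]
  z0.16 16 x [0.5093 0.5152] y [0.1661 0.1856]
  z0.17 13 x [0.5083 0.5159] y [0.1665 0.186 ]
  z0.18 14 x [0.5102 0.5167] y [0.1666 0.1827]
  z0.19 10 x [0.5082 0.5158] y [0.1665 0.1803]
  z0.20 21 x [0.5103 0.5412] y [0.1666 0.1848]
  z0.21 45 x [0.5103 0.5413] y [0.1667 0.1864]
  z0.22 25 x [0.5002 0.5297] y [0.169  0.1841]
  z0.23 6 x [0.5015 0.5172] y [0.1728 0.1796]
  z0.24 5 x [0.516 0.521] y [0.174  0.1804]
  z0.25 9 x [0.5141 0.5207] y [0.1745 0.1828]
  z0.26 6 x [0.5137 0.5178] y [0.1776 0.1827]
  z0.27 6 x [0.5142 0.5182] y [0.1785 0.1827]
  z0.28 5 x [0.511  0.5177] y [0.1766 0.181 ]
top 79 eef [0.5099 0.1796 0.2161]
  z0.12 16 x [0.4898 0.5562] y [0.1644 0.2032]
  z0.13 11 x [0.4908 0.5565] y [0.1498 0.1927]
  z0.14 30 x [0.4904 0.5562] y [0.152  0.1961]
  z0.21 19 x [0.5322 0.54  ] y [0.1691 0.1807]
  z0.22 3 x [0.5298 0.5343] y [0.171  0.1777]
```

Call:
carry_out(deltas="0.4 0 0 0 0 0 0; 0.8 0 0 0 0 0 0; 1.2 0 0 0 0 0 0; 1.6 0 0 0 0 0 0; 2 0 0 0 0 0 0; 2.48 0 0 0 0 0 0; 2.48 0 0 0 0 0 0; 2.48 0 0 0 0 0 0; 2.48 0 0.2 0 0 0 0; 2.48 0 0.4 0 0 0 0; 2.48 0 0.6 0 0 0 0; 2.48 0 0.8 0 0 0 0; 2.48 0 1 0 0 0 0; 2.48 0 1.1 0 0 0 0; 2.48 0 1.2 0 0 0 0; 2.48 0 1.2 0 0 0 0")

```text
time: 39.53
eef_pos: [0.5842, 0.1813, 0.1796]
ee_rot: [180.0, 0.0, 1.1]
ft_force: [-1.1, 0.4, -2.5]
width: 0.0097
gripper_force: 35.0
```

Call:
carry_out(deltas="0 0.3 0.02 0 0 0 0; 0 0.7 0.02 0 0 0 0; 0 1.2 0.02 0 0 0 0; 0 1.7 0.02 0 0 0 0; 0 2.2 0.02 0 0 0 0; 0 2.7 0.02 0 0 0 0; 0 3.2 0.02 0 0 0 0; 0 3.7 0.02 0 0 0 0; 0 4.2 0.02 0 0 0 0; 0 4.7 0.02 0 0 0 0; 0 5.2 0.02 0 0 0 0; 0 5.7 0.02 0 0 0 0; 0 6.2 0.02 0 0 0 0; 0 6.65 0.02 0 0 0 0; 0 6.65 0.02 0 0 0 0; 0 6.65 0.02 0 0 0 0")

```text
time: 40.87
eef_pos: [0.5883, -0.0193, 0.1798]
ee_rot: [180.0, -0.0, 1.0]
ft_force: [0.0, 1.2, -1.2]
width: 0.0096
gripper_force: 35.0
```

```bash
python3 -c "
from look import *
look('blue',.6,-.02)"
```

```text
scene 696 eef [ 0.5883 -0.0193  0.1798]
  z0.06 30 x [0.5712 0.6378] y [-0.0502  0.0011]
  z0.07 85 x [0.5727 0.639 ] y [-0.0508  0.0066]
  z0.08 111 x [0.5731 0.6385] y [-0.0505  0.0072]
  z0.09 148 x [0.5695 0.6396] y [-0.0507  0.007 ]
  z0.10 100 x [0.5682 0.6388] y [-0.0505  0.0075]
  z0.11 19 x [0.5864 0.5942] y [-0.033  -0.0108]
  z0.12 22 x [0.5883 0.5945] y [-0.0321 -0.0111]
  z0.13 19 x [0.5873 0.5946] y [-0.0316 -0.0133]
  z0.14 13 x [0.5858 0.5943] y [-0.0316 -0.0161]
  z0.16 11 x [0.6142 0.6198] y [-0.0322 -0.0153]
  z0.17 24 x [0.6125 0.6208] y [-0.0316 -0.0113]
  z0.18 12 x [0.5786 0.6234] y [-0.0308 -0.0208]
  z0.19 52 x [0.5813 0.6269] y [-0.0294 -0.0117]
  z0.20 8 x [0.5929 0.5972] y [-0.0231 -0.0155]
  z0.21 10 x [0.5938 0.5984] y [-0.0236 -0.0155]
  z0.22 8 x [0.5917 0.5964] y [-0.0228 -0.0148]
  z0.23 8 x [0.5935 0.5996] y [-0.023  -0.0161]
  z0.24 13 x [0.5846 0.5996] y [-0.0237 -0.0153]
top 0 eef [ 0.5883 -0.0193  0.1798]
```

Call:
carry_out(deltas="0 0 0.05 0 0 0 0; 0 0 0.08 0 0 0 0; 0 0 0.08 0 0 0 0; 0 0 0.08 0 0 0 0.5; 0 0 0.08 0 0 0 0.5; 0 0 0.08 0 0 0 0.5; 0 0 0.08 0 0 0 0.5; 0 0 0.08 0 0 0 0.5; 0 0 -0.7 0 0 0 0.5; 0 0 -1.5 0 0 0 0.5; 0 0 -2.5 0 0 0 0.5; 0 0 -3.5 0 0 0 0.5; 0 0 -3.5 0 0 0 0.5; 0 0 -3.5 0 0 0 0.5")

```text
time: 42.13
eef_pos: [0.589, -0.018, 0.2859]
ee_rot: [180.0, -0.1, 1.1]
ft_force: [-0.2, -0.4, -0.6]
width: 0.0468
gripper_force: 0.0
```

```bash
python3 -c "
from all import *
vs=allh([('yellow',(-.14,0),(.3,.53))])
def chk(c,y):
    im,P=vs[0]; m=hsvmask(im,c)&(abs(P[...,0]-.605)<.06)&(abs(P[...,1]-y)<.05)
    z=P[...,2];a=P[m&(z>.065)&(z<.11)];b=P[m&(z>.187)&(P[...,0]>.608)];print(c,'cup y',np.percentile(a[:,1],[3,97]).mean(),'band',b[:,1].mean(),len(b))
chk('red',-.11);chk('blue',-.02)
plan([(.416,-.0625,.28,28,.6,12)])
"
```

```text
yellow (74, array([436., -60.]), array([80., 49.]), 40.2, 114, (array([415.8, -61.9]), array([31. , 15.8]), 22.8))
yellow (74, array([436., -60.]), array([80., 49.]), 40.2, 114, (array([415.8, -61.9]), array([31. , 15.8]), 22.8))
yellow (0, array([0., 0.]), array([0., 0.]), 0.0, 0, None)
red cup y -0.11104397065818394 band -0.11134770572904926 49
blue cup y -0.0196084366008065 band -0.021757903213152956 39
12 rows; [ 0.588  -0.0182  0.2838] [1.8e+02 1.0e-01 1.1e+00] 0.0463 [-0.7 -0.7 -0.3] 42.2333
-0.48 0.11 0.13 -0 0 -2.2 0.6; -0.96 0.23 0.26 -0 0 -4.5 0.6; -1.44 0.34 0.39 -0 0 -6.7 0.6; -1.92 0.46 0.52 -0 0 -9 0.6; -2.4 0.57 0.65 -0 0 -11.2 0.6; -2.88 0.68 0.78 -0 0 -13.4 0.6; -3.36 0.8 0.91 -0 0 -15.7 0.6; -3.84 0.91 1.04 -0 0 -17.9 0.6; -4.32 1.02 1.18 -0 0 -20.2 0.6; -4.8 1.14 1.31 -0 0 -22.4 0.6; -5.28 1.25 1.44 -0 0.1 -24.7 0.6; -5.76 1.37 1.57 -0 0.1 -26.9 0.6
```

Call:
carry_out(deltas="-0.5 0.1 0.1 0 0 -2.2 0.6; -1 0.2 0.2 0 0 -4.5 0.6; -1.4 0.3 0.4 0 0 -6.7 0.6; -1.9 0.5 0.5 0 0 -9 0.6; -2.4 0.6 0.6 0 0 -11.2 0.6; -2.9 0.7 0.8 0 0 -13.4 0.6; -3.4 0.8 0.9 0 0 -15.7 0.6; -3.8 0.9 1 0 0 -17.9 0.6; -4.3 1 1.2 0 0 -20.2 0.6; -4.8 1.1 1.3 0 0 -22.4 0.6; -5.3 1.3 1.4 0 0 -24.7 0.6; -5.75 1.37 1.57 0 0 -26.5 0.6; -5.75 1.37 1.57 0 0 -26.5 0.6; -5.75 1.37 1.57 0 0 -26.5 0.6; -5.75 1.37 1.57 0 0 -26.5 0.6")

```text
time: 43.48
eef_pos: [0.417, -0.0624, 0.2374]
ee_rot: [-180.0, 0.0, 27.6]
ft_force: [0.4, 0.1, 0.0]
width: 0.0564
gripper_force: 0.0
```

```bash
python3 -c "
from all import *
vs=allh([('yellow',(-.14,0),(.3,.53))])
plan([(.416,-.062,.164,27.5,.6,1)])
"
```

```text
yellow (84, array([437., -62.]), array([80., 52.]), 40.7, 112, (array([414.9, -63.1]), array([26.9, 12.7]), 24.6))
yellow (84, array([437., -62.]), array([80., 52.]), 40.7, 112, (array([414.9, -63.1]), array([26.9, 12.7]), 24.6))
yellow (0, array([0., 0.]), array([0., 0.]), 0.0, 0, None)
1 rows; [ 0.4172 -0.0622  0.2374] [-180.    -0.    27.6] 0.0564 [-0.3  0.  -0.6] 43.5833
-0.03 -0.02 3.88 -0 -0 0.1 0.6
```

Call:
carry_out(deltas="0 0 0.5 0 0 0 0.6; 0 0 1 0 0 0 0.6; 0 0 1.5 0 0 0 0.6; 0 0 2 0 0 0 0.6; 0 0 2.5 0 0 0 0.6; 0 0 3 0 0 0 0.6; 0 0 3.5 0 0 0 0.6; 0 0 3.88 0 0 0 0.6; 0 0 3.88 0 0 0 0.6; 0 0 3.88 0 0 0 0.3; 0 0 3.88 0 0 0 0.15; 0 0 3.88 0 0 0 0; 0 0 3.88 0 0 0 0; 0 0 3.88 0 0 0 0; 0 0 3.88 0 0 0 0; 0 0 3.88 0 0 0 0; 0 0 3.88 0 0 0 0; 0 0 3.88 0 0 0 0", grip_force=35)

```text
time: 45.08
eef_pos: [0.4166, -0.0625, 0.1211]
ee_rot: [-180.0, 0.0, 27.6]
ft_force: [0.4, 0.3, -1.2]
width: 0.0097
gripper_force: 35.0
```

```bash
python3 -c "
from plan import *
plan([(.4165,-.062,.2594,27.5,0,4),(.44,.07,.2594,15,0,7),(.51,.18,.2594,1.1,0,7),(.51,.18,.2594,1.1,0,2)])
"
```

```text
20 rows; [ 0.4166 -0.0625  0.1211] [-180.     0.    27.6] 0.0097 [ 0.4  0.3 -1.2] 45.0833
0 -0 -0.79 -0 0 0 0; 0 -0.01 -1.59 -0 0 0.1 0; 0 -0.01 -2.38 -0 0 0.1 0; 0.01 -0.02 -3.18 -0 0 0.1 0; 0.4 -0.52 -3.18 -0 0 1.9 0; 0.79 -1.03 -3.18 -0 0 3.7 0; 1.18 -1.53 -3.18 -0 0 5.5 0; 1.57 -2.04 -3.18 -0 0 7.2 0; 1.96 -2.54 -3.18 -0 0 9 0; 2.35 -3.05 -3.18 -0 0 10.8 0; 2.74 -3.55 -3.18 -0 0 12.6 0; 3.28 -3.86 -3.18 -0 0 14.6 0; 3.81 -4.17 -3.18 -0 0 16.6 0; 4.35 -4.48 -3.18 -0 0 18.6 0; 4.89 -4.79 -3.18 -0 0 20.5 0; 5.43 -5.1 -3.18 -0 0 22.5 0; 5.97 -5.41 -3.18 -0 0 24.5 0; 6.51 -5.72 -3.18 -0 0 26.5 0; 6.51 -5.72 -3.18 -0 0 26.5 0; 6.51 -5.72 -3.18 -0 0 26.5 0
```

Call:
carry_out(deltas="0 0 -0.8 0 0 0 0; 0 0 -1.6 0 0 0 0; 0 0 -2.4 0 0 0 0; 0 0 -3.18 0 0 0 0; 0.4 -0.5 -3.18 0 0 1.9 0; 0.8 -1 -3.18 0 0 3.7 0; 1.2 -1.5 -3.18 0 0 5.5 0; 1.6 -2 -3.18 0 0 7.2 0; 2 -2.5 -3.18 0 0 9 0; 2.4 -3 -3.18 0 0 10.8 0; 2.7 -3.6 -3.18 0 0 12.6 0; 3.3 -3.9 -3.18 0 0 14.6 0; 3.8 -4.2 -3.18 0 0 16.6 0; 4.4 -4.5 -3.18 0 0 18.6 0; 4.9 -4.8 -3.18 0 0 20.5 0; 5.4 -5.1 -3.18 0 0 22.5 0; 6 -5.4 -3.18 0 0 24.5 0; 6.51 -5.72 -3.18 0 0 26.5 0; 6.51 -5.72 -3.18 0 0 26.5 0; 6.51 -5.72 -3.18 0 0 26.5 0")

```text
time: 46.75
eef_pos: [0.5099, 0.1808, 0.2161]
ee_rot: [-180.0, 0.1, 1.2]
ft_force: [-0.2, -0.4, -2.2]
width: 0.0097
gripper_force: 35.0
```

```bash
python3 -c "
from look import *
look('yellow',.525,.18)"
```

```text
scene 521 eef [0.5099 0.1808 0.2161]
  z0.10 38 x [0.5307 0.562 ] y [0.1499 0.2057]
  z0.11 61 x [0.4966 0.563 ] y [0.1498 0.206 ]
  z0.12 81 x [0.4947 0.5641] y [0.1501 0.2085]
  z0.13 75 x [0.4918 0.5651] y [0.1495 0.2089]
  z0.14 38 x [0.4929 0.5434] y [0.1481 0.2063]
  z0.15 18 x [0.5099 0.5176] y [0.1688 0.1925]
  z0.16 21 x [0.5089 0.5196] y [0.1682 0.1885]
  z0.17 13 x [0.5108 0.5174] y [0.1675 0.1864]
  z0.18 12 x [0.5116 0.517 ] y [0.1682 0.1823]
  z0.19 16 x [0.5115 0.5172] y [0.1674 0.1817]
  z0.20 25 x [0.5105 0.5456] y [0.1681 0.1879]
  z0.21 49 x [0.5095 0.5447] y [0.1666 0.19  ]
  z0.22 28 x [0.4986 0.5317] y [0.1688 0.1862]
  z0.23 9 x [0.5038 0.521 ] y [0.1749 0.179 ]
  z0.24 8 x [0.5163 0.5238] y [0.173  0.1838]
  z0.25 6 x [0.5176 0.5196] y [0.1777 0.1812]
  z0.26 5 x [0.5184 0.5219] y [0.1766 0.1808]
  z0.27 7 x [0.5169 0.5216] y [0.1763 0.1831]
  z0.28 7 x [0.5118 0.5211] y [0.1762 0.1837]
top 64 eef [0.5099 0.1808 0.2161]
  z0.12 10 x [0.4924 0.5588] y [0.1832 0.2015]
  z0.13 5 x [0.4933 0.5507] y [0.1504 0.1911]
  z0.14 23 x [0.493  0.5588] y [0.1518 0.1928]
  z0.21 16 x [0.5344 0.5419] y [0.1703 0.1812]
  z0.22 10 x [0.53   0.5382] y [0.1708 0.1795]
```

Call:
carry_out(deltas="0.4 0 0 0 0 0 0; 0.8 0 0 0 0 0 0; 1.2 0 0 0 0 0 0; 1.6 0 0 0 0 0 0; 2 0 0 0 0 0 0; 2.4 0 0 0 0 0 0; 2.4 0 0 0 0 0 0; 2.4 0 0 0 0 0 0; 2.4 0 0.2 0 0 0 0; 2.4 0 0.4 0 0 0 0; 2.4 0 0.6 0 0 0 0; 2.4 0 0.8 0 0 0 0; 2.4 0 1 0 0 0 0; 2.4 0 1.1 0 0 0 0; 2.4 0 1.2 0 0 0 0; 2.4 0 1.2 0 0 0 0")

```text
time: 48.18
eef_pos: [0.5819, 0.1814, 0.1799]
ee_rot: [180.0, 0.0, 1.1]
ft_force: [0.3, -0.5, -1.9]
width: 0.0099
gripper_force: 35.0
```

Call:
carry_out(deltas="0 0.3 0.02 0 0 0 0; 0 0.7 0.02 0 0 0 0; 0 1.2 0.02 0 0 0 0; 0 1.7 0.02 0 0 0 0; 0 2.2 0.02 0 0 0 0; 0 2.7 0.02 0 0 0 0; 0 3.2 0.02 0 0 0 0; 0 3.75 0.02 0 0 0 0; 0 3.75 0.02 0 0 0 0; 0 3.75 0.02 0 0 0 0")

```text
time: 49.02
eef_pos: [0.5845, 0.067, 0.1801]
ee_rot: [180.0, -0.0, 1.0]
ft_force: [-0.2, 0.8, -1.2]
width: 0.0099
gripper_force: 35.0
```

```bash
cat > chk.py <<'E'
from seg import *
def chk():
    im,P=cloud("scene")
    for c,y in(("red",-.11),("blue",-.02),("yellow",.07)):
        m=hsvmask(im,c)&(abs(P[...,0]-.605)<.06)&(abs(P[...,1]-y)<.05); z=P[...,2]
        a=P[m&(z>.065)&(z<.10)];b=P[m&(z>.187)&(P[...,0]>.608)];l=P[m&(z>.155)&(z<.18)&(P[...,0]>.607)]
        print(c,"cup y",np.percentile(a[:,1],[3,97]).mean().round(4),"lip y",np.percentile(l[:,1],[3,97]).mean().round(4),"band",b[:,1].mean().round(4),"min cup z",a[:,2].min().round(4),"cup x",np.percentile(a[:,0],[3,97]).round(4))
    return im
E
python3 -c "
from chk import *
chk()"
```

```text
red cup y -0.1107 lip y -0.1103 band -0.1111 min cup z 0.0657 cup x [0.5802 0.6509]
blue cup y -0.0195 lip y -0.0206 band -0.0214 min cup z 0.0652 cup x [0.5717 0.6411]
yellow cup y 0.0647 lip y 0.0641 band 0.0683 min cup z 0.0653 cup x [0.569  0.6385]
```

Call:
carry_out(deltas="0 -0.1 0 0 0 0 0; 0 -0.1 0.05 0 0 0 0; 0 -0.1 0.08 0 0 0 0; 0 -0.1 0.08 0 0 0 0; 0 -0.1 0.08 0 0 0 0.5; 0 -0.1 0.08 0 0 0 0.5; 0 -0.1 0.08 0 0 0 0.5; 0 -0.1 0.08 0 0 0 0.5; 0 -0.1 0.08 0 0 0 0.5; 0 -0.1 -0.7 0 0 0 0.5; 0 -0.1 -1.5 0 0 0 0.5; 0 -0.1 -2.5 0 0 0 0.5; 0 -0.1 -3.5 0 0 0 0.5; -1 -0.1 -3.5 0 0 0 0.5; -2 -0.1 -3.5 0 0 0 0.5; -3 -0.1 -3.5 0 0 0 0.5; -4 -0.1 -3.5 0 0 0 0.5; -4 -0.1 -3.5 0 0 0 0.5; -4 -0.1 -3.5 0 0 0 0.5")

```text
time: 50.65
eef_pos: [0.4639, 0.0693, 0.2857]
ee_rot: [179.9, -0.1, 1.1]
ft_force: [-0.0, -0.1, 0.3]
width: 0.0468
gripper_force: 0.0
```

```bash
python3 -c "
from chk import *
chk()
im=chk()
cv2.imwrite('pics/p7.png',cv2.resize(im[120:300,60:380],None,fx=2.5,fy=2.5,interpolation=cv2.INTER_CUBIC)[...,::-1])
from look import *
look('red',.605,-.11)"
```

```text
red cup y -0.1111 lip y -0.1111 band -0.111 min cup z 0.0651 cup x [0.5733 0.6427]
blue cup y -0.0196 lip y -0.0198 band -0.0219 min cup z 0.0654 cup x [0.5719 0.6411]
yellow cup y 0.0704 lip y 0.0696 band 0.0687 min cup z 0.0654 cup x [0.5723 0.6408]
red cup y -0.1107 lip y -0.1114 band -0.1116 min cup z 0.0651 cup x [0.5767 0.6481]
blue cup y -0.0199 lip y -0.0197 band -0.0215 min cup z 0.0652 cup x [0.5717 0.6412]
yellow cup y 0.0703 lip y 0.0697 band 0.0682 min cup z 0.065 cup x [0.5716 0.6411]
scene 819 eef [0.465  0.0695 0.2852]
  z0.06 18 x [0.5849 0.6517] y [-0.1397 -0.0839]
  z0.07 95 x [0.5827 0.654 ] y [-0.1388 -0.0817]
  z0.08 141 x [0.5802 0.6524] y [-0.1395 -0.0817]
  z0.09 147 x [0.5804 0.6509] y [-0.1392 -0.082 ]
  z0.10 120 x [0.5857 0.6485] y [-0.1392 -0.0817]
  z0.11 28 x [0.5943 0.6497] y [-0.1268 -0.0985]
  z0.12 26 x [0.5917 0.6008] y [-0.121 -0.101]
  z0.13 19 x [0.5918 0.5983] y [-0.1213 -0.1033]
  z0.14 19 x [0.5893 0.5982] y [-0.121  -0.1028]
  z0.15 4 x [0.5908 0.5949] y [-0.1193 -0.1126]
  z0.16 11 x [0.6104 0.6191] y [-0.1205 -0.0994]
  z0.17 29 x [0.5807
[... 288 characters left out ...]
0.5658 0.5877] y [-0.1147 -0.1063]
  z0.24 18 x [0.5672 0.5853] y [-0.115 -0.107]
top 301 eef [0.465  0.0695 0.2852]
  z0.06 9 x [0.5924 0.6056] y [-0.1336 -0.0797]
  z0.07 15 x [0.5877 0.6171] y [-0.1358 -0.0796]
  z0.08 3 x [0.5836 0.6094] y [-0.1345 -0.1209]
  z0.09 35 x [0.5809 0.5997] y [-0.138  -0.0802]
  z0.10 28 x [0.5807 0.6092] y [-0.1382 -0.08  ]
  z0.17 13 x [0.5861 0.613 ] y [-0.1087 -0.0996]
  z0.18 62 x [0.5881 0.6125] y [-0.1187 -0.099 ]
  z0.19 63 x [0.5866 0.6259] y [-0.1198 -0.0984]
  z0.20 11 x [0.6103 0.6241] y [-0.1193 -0.1059]
  z0.21 4 x [0.5783 0.5845] y [-0.1049 -0.1047]
  z0.23 9 x [0.5642 0.5838] y [-0.1052 -0.1047]
  z0.24 45 x [0.5617 0.583 ] y [-0.113  -0.1051]
```

View pics/p7.png

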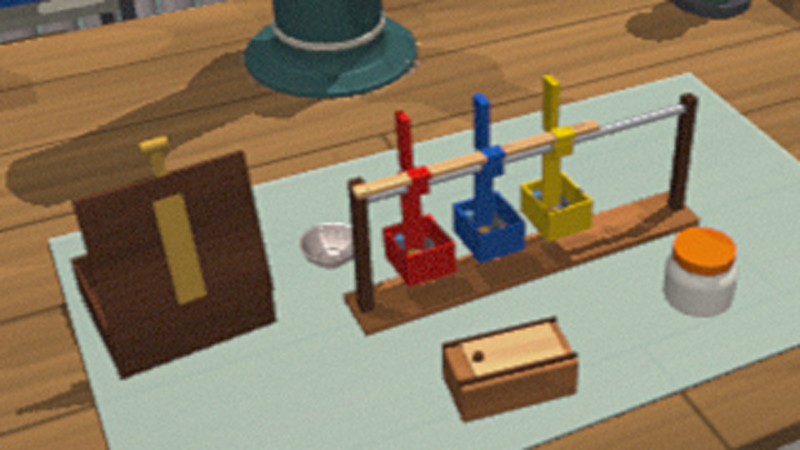

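The picture shows the three hangers under their own bands at (415,220), (488,205) and (553,190), with the lid up and the bystanders in place. Red is still swinging slightly, so I'll wait for it to settle.

Call:
carry_out(deltas="-1 0 0 0 0 0 0.5; -2 0 0 0 0 0 0.5; -2 0 0 0 0 0 0.5; -2 0 0 0 0 0 0.5; -2 0 0 0 0 0 0.5; -2 0 0 0 0 0 0.5; -2 0 0 0 0 0 0.5; -2 0 0 0 0 0 0.5; -2 0 0 0 0 0 0.5; -2 0 0 0 0 0 0.5; -2 0 0 0 0 0 0.5; -2 0 0 0 0 0 0.5; -2 0 0 0 0 0 0.5; -2 0 0 0 0 0 0.5; -2 0 0 0 0 0 0.5; -2 0 0 0 0 0 0.5; -2 0 0 0 0 0 0.5; -2 0 0 0 0 0 0.5; -2 0 0 0 0 0 0.5; -2 0 0 0 0 0 0.5")

```text
time: 52.52
eef_pos: [0.4043, 0.0685, 0.285]
ee_rot: [-180.0, 0.0, 1.1]
ft_force: [0.1, 0.5, -0.4]
width: 0.0469
gripper_force: 0.0
```

Call:
carry_out(deltas="0 0 0 0 0 0 0.5; 0 0 0 0 0 0 0.5; 0 0 0 0 0 0 0.5; 0 0 0 0 0 0 0.5; 0 0 0 0 0 0 0.5; 0 0 0 0 0 0 0.5; 0 0 0 0 0 0 0.5; 0 0 0 0 0 0 0.5; 0 0 0 0 0 0 0.5; 0 0 0 0 0 0 0.5; 0 0 0 0 0 0 0.5; 0 0 0 0 0 0 0.5; 0 0 0 0 0 0 0.5; 0 0 0 0 0 0 0.5; 0 0 0 0 0 0 0.5; 0 0 0 0 0 0 0.5; 0 0 0 0 0 0 0.5; 0 0 0 0 0 0 0.5; 0 0 0 0 0 0 0.5; 0 0 0 0 0 0 0.5")

```text
time: 54.18
eef_pos: [0.4044, 0.0685, 0.285]
ee_rot: [-180.0, 0.0, 1.1]
ft_force: [0.2, 0.3, 0.4]
width: 0.0472
gripper_force: 0.0
```

```bash
python3 -c "
from chk import *
for i in range(8): chk()
from lid import lid
lid()
im,P=cloud('top'); m=hsvmask(im,'green')&(abs(P[...,0]-.49)<.1)&(abs(P[...,1]+.37)<.1)&(P[...,2]<.12); q=P[m]; print('tray',len(q),cv2.minAreaRect((q[:,:2]*1000).astype(np.float32)),q[:,2].max())
print(manip.get_state()['time'])" | grep -v blue
```

```text
red cup y -0.1107 lip y -0.1103 band -0.1116 min cup z 0.0656 cup x [0.576  0.6474]
yellow cup y 0.0703 lip y 0.07 band 0.0686 min cup z 0.065 cup x [0.573  0.6429]
red cup y -0.1107 lip y -0.1103 band -0.1117 min cup z 0.0657 cup x [0.5761 0.6467]
yellow cup y 0.0705 lip y 0.0707 band 0.0683 min cup z 0.0653 cup x [0.5728 0.6437]
red cup y -0.1109 lip y -0.1117 band -0.1115 min cup z 0.0661 cup x [0.5756 0.6464]
yellow cup y 0.0704 lip y 0.0706 band 0.0676 min cup z 0.0651 cup x [0.5735 0.6429]
red cup y -0.1109 lip y -0.1113 band -0.1117 min cup z 0.065 cup x [0.5747 0.6463]
yellow cup y 0.0701 lip y 0.0702 band 0.0689 min cup z 0.0652 cup x [0.5723 0.6434]
red cup y -0.1108 lip y -0.1108 band -0.1114 min cup z 0.0651 cup x [0.574 0.646]
yellow cup y 0.0704 lip y 0.0705 band 0.0686 min cup z 0.0653 cup x [0.5722 0.6429]
red cup y -0.1108 lip y -0.1112 band -0.1121 min cup z 0.0663 cup x [0.5744 0.6461]
yellow cup y 0.0703 lip y 0.0708 band 0.0682 min cup z 0.0652 cup x [0.5725 0.6432]
red cup y -0.1109 lip y -0.1106 band -0.1114 min cup z 0.0663 cup x [0.5746 0.6456]
yellow cup y 0.0704 lip y 0.0705 band 0.0685 min cup z 0.0652 cup x [0.5736 0.6433]
red cup y -0.1108 lip y -0.1112 band -0.1118 min cup z 0.0651 cup x [0.5751 0.6466]
yellow cup y 0.0705 lip y 0.0702 band 0.0689 min cup z 0.0653 cup x [0.572  0.6429]
scene 1197 polar median 77.69 [76.3 79.7]
  dir 75.0
top 197 polar median 78.85 [78.1 80.4]
  dir 75.1
tray 512 ((493.56329345703125, -365.78387451171875), (122.64593505859375, 73.66554260253906), 5.189478397369385) 0.06648275347487886
54.7333
```

Everything has settled and the swing is down to about 1–2 mm. Handing in.

```bash
python3 -c "
from workcell import manip
print(manip.finish_job())"
```

```text
the job is handed in; nothing more can be done
None
```

I handed the job in at about 55 s: the lid stands at about 75°, the tray lies flat in the case (turned 90°), the red, blue and yellow hangers hang within about 2 mm of their bands, and the dish, container and bead box were not moved.

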